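Lock the tilt table level with its bar

TASK

Park the small tilt table for weighing: push its sprung steel top down until it lies level and stays there, then take the red-headed locking bar from its blue rest and thread it through both side brackets and the lug of the top between them, until its head is home against the outer bracket, and let go. A bottle stands in the way at one end of the holes, so put the bar in from the other end, and leave the bottle and everything else standing where it is.

Things in the scene. Friction and masses are not known exactly. Their poses are not given: they have to be found in the camera images.
- tilt_base: Fixed base of the tilt table: grey board 210 (x) x 160 (y) x 14 mm; origin under its centre on the worktop, front (lug side) at -x, z up. Two aluminium brackets, 14 mm thick in y, 36 mm wide in x, tops at z = 84 mm, stand at x = -80, y = +55 and -55 mm, each with a round through hole, 14 mm diameter, along y at x = -80, z = 66 mm. Hinge posts at x = +80 mm, 74 mm high.
- table_top (a joint): Hinge of the steel top, rad: 0 = level (down on its stop), 0.36 = fully tilted, front edge up. A spring pushes it up and a stiff friction hinge holds it wherever it is left: pressing it down near the front edge takes about 5 N when fully tilted, rising to 9 N as it comes level; pressed home on its stop it stays level by itself. It starts anywhere from 0.18 to 0.36.
- press_point (a point): Point on the upper face of the top (plate 135 x 110 x 12 mm), near its front edge, midway across, 125 mm ahead of the hinge line; moves and turns with the top. When level it lies at z = 72 mm. Ahead of it is the top's lug (36 mm in x, 24 mm thick in y, 28 mm high) between the brackets, with a like 14 mm hole, in line with theirs only when the top is level.
- bore_left (a point): Centre of the outer mouth of the bracket hole at the base's +y end (x = -80, y = +62, z = 66 mm of the base). The base's y axis is the hole axis.
- bore_right (a point): Centre of the outer mouth of the bracket hole at the base's -y end (x = -80, y = -62, z = 66 mm of the base).
- bar_head (a point): Locking bar: centre of its red block head, 40 mm long (x), 16 mm wide (y), 16 mm high (z), on the bar's axis. x axis points along the bar to its tip, z up. A round steel shaft, 10 mm in diameter, runs 150 mm from the head's front face, the last 12 mm tapered to 3 mm. About 0.12 kg. Starts level on its rest, axis 32 mm above the worktop.
- bar_rest: Fixed blue rest of the bar, foot 6 mm thick; origin on the worktop under the bar's middle, x along the bar to its tip. At x = -75 mm a pedestal 8 mm wide, top at 24 mm, carries the head, so that fingers fit beside it (foot there 22 mm wide); at x = +50 mm a notched post carries the shaft, cheeks up to 34 mm: lift the bar straight up.
- bar_shoulder (a point): Centre of the head's front face, where the shaft begins: 20 mm ahead of bar_head on the axis.
- bar_tip (a point): Tip of the bar on its axis, 170 mm ahead of bar_head. With the head home against one bracket the tip stands 26 mm out of the other.
- bottle_3_mid (a point): Clear reagent bottle with white cap, 58 mm in diameter, 121 mm high; a bystander, standing in line with the holes about 160 mm from the table's middle, at its +y or -y end: that end is blocked. Point at its centre, half-way up; z axis up.
- timer_mid (a point): White countdown timer, 62 x 66 x 19 mm, lying flat; a bystander, at the free end, low enough to pass over with the bar. Point at its centre, half-way up; z axis up.
- stopper_mid (a point): Red-brown rubber stopper, 36 mm across, 30 mm high; a bystander, between table and robot. Point at its centre, half-way up; z axis up.
- sample_pot_3_mid (a point): Sample pot with green lid, 46 mm across, 50 mm high; a bystander, beyond the rest. Point at its centre, half-way up; z axis up.

How it is judged:
On the way:
1. the top is pushed down and lies level, before the bar goes in (hinge under 0.04 rad) (value of joint table_top below 0.04 rad), for 0.3 s.
At the end, for the whole second after the job is handed in: The top lies level (hinge under 0.03 rad) and the bar runs through both brackets and the lug: its shoulder within 9 mm of the outer mouth of one bracket hole and its tip within 31 mm of the mouth at the other end, at rest and released (value of joint table_top below 0.03 rad and ((distance between bar_shoulder and bore_left below 0.009 m and distance between bar_tip and bore_right below 0.031 m) or (distance between bar_shoulder and bore_right below 0.009 m and distance between bar_tip and bore_left below 0.031 m)) and linear speed of locking_bar below 0.02 m/s); the robot touches nothing.
It fails at once if the clear bottle is pushed more than 30 mm or knocked over (distance of bottle_3_mid from where it was at the start of the episode above 0.03 m or angle between bottle_3_mid's own z axis and vertical above 0.5 rad).
It fails at once if the timer is pushed more than 30 mm or knocked over (distance of timer_mid from where it was at the start of the episode above 0.03 m or angle between timer_mid's own z axis and vertical above 0.5 rad).
It fails at once if the stopper is pushed more than 30 mm or knocked over (distance of stopper_mid from where it was at the start of the episode above 0.03 m or angle between stopper_mid's own z axis and vertical above 0.5 rad).
It fails at once if the sample pot is pushed more than 30 mm or knocked over (distance of sample_pot_3_mid from where it was at the start of the episode above 0.03 m or angle between sample_pot_3_mid's own z axis and vertical above 0.5 rad).
It also fails if it takes over 64 s, if anything falls off the work surface, if the arm or the gripper's body presses on something with over 40 N, if the wrist force passes 120 N, or if a joint passes its speed limit or range.

ROBOT

A 6-joint arm with a two-finger parallel gripper is mounted at the origin on a cart in front of the work surface, level with it; the furniture and walls round the work are solid. World frame = base frame: x ahead of the robot, y to its left, z up, the work surface at z = 0. Lengths are in m, angles in rad, forces in N, time in s.
With the tool pointing down it reaches from about 0.35 to 0.85 m from the base axis. Payload 8.1 kg.
Tool frame: the origin (TCP) lies at the very end of the fingers, on their centre line; the grasp point (between the pads) lies 19 mm behind it; z points along the fingers, y is the direction in which the jaws open and shut (so a half turn about z gives the same grasp; the last joint's range is limited). The gripper opens to 93 mm and grips with 3 to 60 N. Pads are 15 mm wide; open, the fingers measure 128 mm over their backs; the gripper's body (75 mm by 188 mm) begins 65 mm behind the grasp point.
Start: joints at [-1.306, 0.13, 1.488, -0, 1.523, -0.085], TCP at [0.206, -0.564, 0.219] pointing down, gripper open.
Joint ranges: [-2.96, 2.96], [-0.89, 2.26], [0.02, 2.5], [-1.34, 4.48], [0, 2.73], [-2.66, 2.66]. Speed limits (rad/s): [2.39, 2.39, 2.79, 3.14, 3.14, 3.14].

INTERFACE

Orientations are given as a rotation vector (axis times angle).
In Python, from plant import read_state, read_camera, close_job gives the robot as it stands.
- The arm moves only by the tool jog_arm, never from a script. Its argument "motion" is one flat list of numbers, 7 for each row, row after row: the opening, from 0 (shut) to 1 (fully open), then the shift along the tool's x, y, z scaled (see below), then the turn, a rotation vector about the tool's x, y, z scaled (see below). A call has 1 to 8 rows; each row is the pose to reach, as a shift and turn from the pose measured when the call began, along the tool's axes at that moment; what a row does not reach only later rows make up. The controller multiplies each number of a shift by 0.5 m and each number of a turn by 90 degrees. A row lasts 1/10 s, in which the tool goes at most 50 mm and 8.59 degrees, less where a joint would pass 70% of its speed; a pose out of reach is approached as far as the arm can. A call with a number of a shift or a turn outside -1 to 1 is refused whole. A call with a gripper value outside its range is refused whole. The fingers move at their own pace and stop on an object; "grip_force" is the grip in N (left out, the last holds). Time passes only in rows, so rows that repeat a pose let the fingers close. It gives the time, the measured TCP pose, the force and the opening at its end, in the units of the state.
- read_state(): the state, without advancing time (a new reading comes with each control period).
- read_camera(name): name is "scene" or "top" or "wrist"; returns a dict with "frame" (420x560x3 uint8, red, green, blue), "vertical_fov" (degrees; the focal length in pixels is half the picture's height over the tangent of half this angle, whatever the lens; pixels are square), "cx", "cy" (the principal point, pixels), "world_from_camera" (4x4, takes a point from camera to world coordinates); the wrist camera has in their place "hand_eye" (4x4, takes a point from camera to tool coordinates, whose origin is the TCP and whose axes are the flange's). Camera axes: x right, y down, z forward; pixel columns grow to the right and rows downward; lengths in m; the calibration is good to about 2 mm. A picture is of the moment at which its call begins: read the wrist's pose just before it. There is no depth.
- close_job(): hands the job in, once; it reports no verdict.
The state is a dict: "t": time; "q": joint angles; "dq": joint speeds; "joint_torque": joint torques, N m; "tool_pos": TCP position; "orientation": TCP orientation; "force": force on the tool from outside, world axes, zero at the start; "wrist_torque": the same for the moment, N m; "opening": finger opening in m.
Only numpy, scipy, OpenCV 4.12 (cv2) and the standard library are available. Lean on these libraries where they do the work, as an engineer would, in place of code of your own. Each camera call takes 0.05 s, during which the arm holds its last target.

## Working session

There is one attempt and no reset: what is moved stays moved. The work goes in short steps, Python scripts to look and compute and a tool call to move; the robot and the scene stay as the last step left them, time stands still between calls to the robot, and variables do not carry over. Pictures are saved under pics/ and viewed, and the job is handed in when it is done.

Besides the shell and the picture viewer there is one more tool, called after "Call:" as a command line: name --argument value ..., lists and objects as JSON in quotes. jog_arm: Moves the arm, as the interface text tells. Its arguments: {"type":"object","properties":{"motion":{"type":"array","items":{"type":"number"}},"grip_force":{"type":"number"}},"required":["motion"]}

```bash
mkdir -p pics; ls
python3 - <<'E'
from plant import *
import cv2,numpy as np
s=read_state();print(s)
for n in("scene","top","wrist"):
    c=read_camera(n);cv2.imwrite(f"pics/{n}0.png",c["frame"][:,:,::-1])
    print(n,{k:v for k,v in c.items() if k!="frame"})
E
```

```text
pics
{'t': 0.0, 'q': array([-1.30638552e+00,  1.31158091e-01,  1.48931132e+00,  2.91547000e-06,
        1.52301003e+00, -8.53935177e-02]), 'dq': array([ 0.00055188, -0.00015332,  0.00042699, -0.00016053,  0.0002432 ,
        0.00209131]), 'joint_torque': array([ 1.70460230e-04, -5.59835207e+01, -4.91761136e+01,  7.67533877e-02,
        3.57865531e-02, -1.36688841e-04]), 'tool_pos': array([ 0.2054991 , -0.56308213,  0.21757171]), 'orientation': array([-3.09181237e+00, -5.46346897e-01,  2.60215914e-04]), 'force': array([-0.19766671,  0.03538367, -0.07667329]), 'wrist_torque': array([ 0.00782197, -0.02249187,  0.01279702]), 'opening': 0.09275453686621687}
scene {'vertical_fov': 44.63798692283909, 'cx': 275.6902559090932, 'cy': 207.1574852505878, 'world_from_camera': array([[ 0.67156907, -0.28344924,  0.68458127, -0.24559752],
       [-0.74063561, -0.28337048,  0.60922908, -0.73708711],
       [ 0.0213046 , -0.91616467, -0.40023545,  0.53101347],
       [ 0.        ,  0.        ,  0.        ,  1.        ]])}
top {'vertical_fov': 46.5538205097578, 'cx': 284.2863159993108, 'cy': 210.4579619645119, 'world_from_camera': array([[-1.90332249e-02, -9.94290878e-01,  1.04992320e-01,
         3.85754470e-01],
       [-9.99818525e-01,  1.88430383e-02, -2.80315478e-03,
        -7.36289076e-02],
       [ 8.08776928e-04, -1.05026619e-01, -9.94469082e-01,
         1.49502878e+00],
       [ 0.00000000e+00,  0.00000000e+00,  0.00000000e+00,
         1.00000000e+00]])}
wrist {'vertical_fov': 62.015020041831434, 'cx': 285.7306905581453, 'cy': 209.9601007649007, 'hand_eye': array([[ 3.67176961e-04, -9.60891884e-01, -2.76923549e-01,
         7.80354876e-02],
       [ 9.99999908e-01,  2.91377964e-04,  3.14867431e-04,
        -7.32211205e-04],
       [-2.21864139e-04, -2.76923639e-01,  9.60891903e-01,
        -1.65101971e-01],
       [ 0.00000000e+00,  0.00000000e+00,  0.00000000e+00,
         1.00000000e+00]])}
```

View pics/scene0.png

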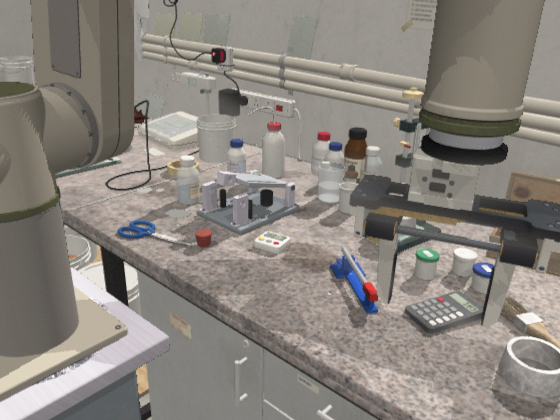

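View pics/top0.png

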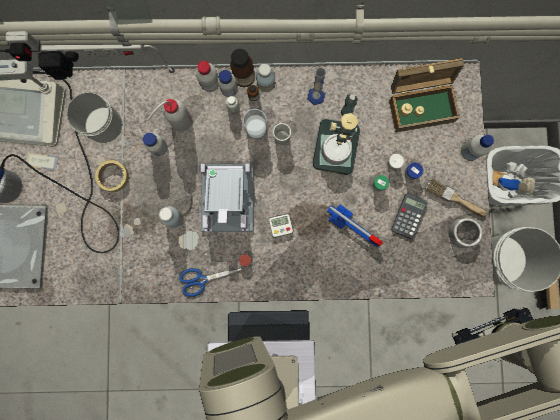

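View pics/wrist0.png

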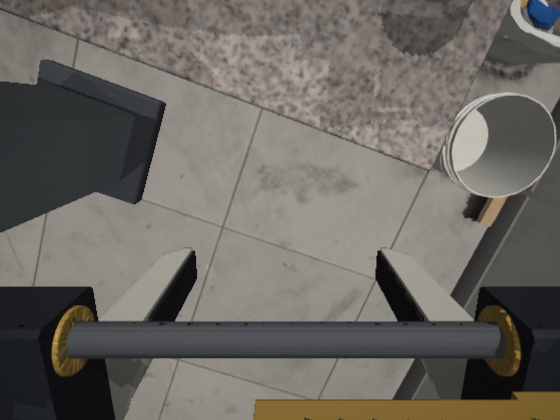

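The scene picture shows the tilt table at about (245,205), the red stopper (204,238) in front of it, the timer (272,241) and the blue rest with the red head (370,290). In the top view the table is at (228,197), the bottle at its left (+y) end (168,215) and the timer on the free right side (280,226). The bar lies from the red head (377,241) to a tip near (332,208). I'll zoom in next.

```bash
cat > h.py <<'E'
import numpy as np,cv2
from plant import *
from scipy.spatial.transform import Rotation as R
def cam(n,save=None):
    s=read_state();c=read_camera(n)
    if n=="wrist":
        T=np.eye(4);T[:3,:3]=R.from_rotvec(s["orientation"]).as_matrix();T[:3,3]=s["tool_pos"]
        c["W"]=T@c["hand_eye"]
    else:c["W"]=c["world_from_camera"]
    c["f"]=c["frame"].shape[0]/2/np.tan(np.radians(c["vertical_fov"]/2))
    if save:cv2.imwrite("pics/"+save,c["frame"][:,:,::-1]); np.save("pics/"+save+".npy",dict(W=c["W"],f=c["f"],cx=c["cx"],cy=c["cy"]),allow_pickle=True)
    return c
def load(save):return np.load("pics/"+save+".npy",allow_pickle=True).item()
def ray(c,u,v):
    d=c["W"][:3,:3]@np.array([(u-c["cx"])/c["f"],(v-c["cy"])/c["f"],1.]);return c["W"][:3,3],d/np.linalg.norm(d)
def onz(c,u,v,z):
    o,d=ray(c,u,v);return o+d*(z-o[2])/d[2]
def proj(c,p):
    q=np.linalg.inv(c["W"])@np.append(p,1);return np.array([c["cx"]+c["f"]*q[0]/q[2],c["cy"]+c["f"]*q[1]/q[2]])
def tri(c1,p1,c2,p2):
    o1,d1=ray(c1,*p1);o2,d2=ray(c2,*p2)
    A=np.array([d1,-d2]).T;t=np.linalg.lstsq(A,o2-o1,rcond=None)[0]
    a,b=o1+d1*t[0],o2+d2*t[1];return (a+b)/2,np.linalg.norm(a-b)
E
python3 - <<'E'
from h import *
c=cam("top","top1.png");s=cam("scene","scene1.png")
def z(c,x,y,w,h,k,n):
    cv2.imwrite("pics/"+n,cv2.resize(c["frame"][y:y+h,x:x+w,::-1],None,fx=k,fy=k,interpolation=cv2.INTER_CUBIC))
z(c,150,150,130,100,6,"t_a.png");z(c,310,180,110,90,6,"t_b.png")
z(s,160,150,160,110,5,"s_a.png")
E
```

```text
(no output)
```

View pics/t_a.png

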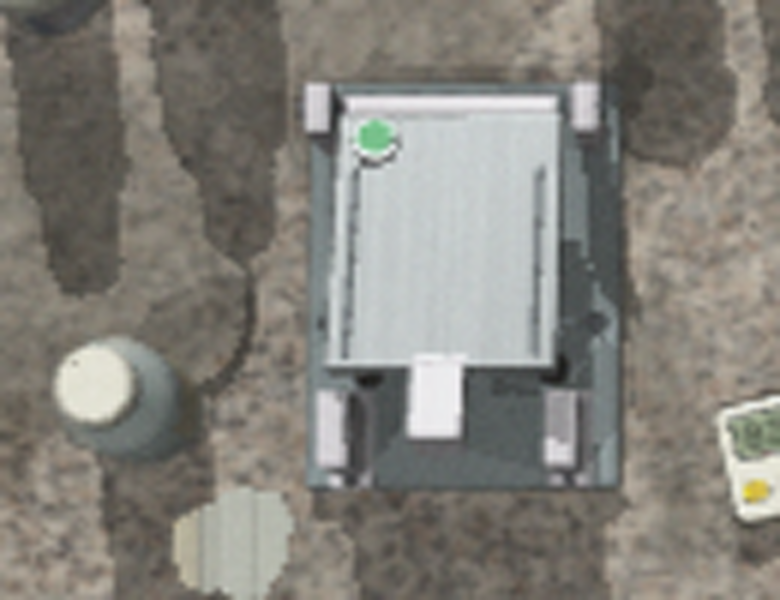

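View pics/t_b.png

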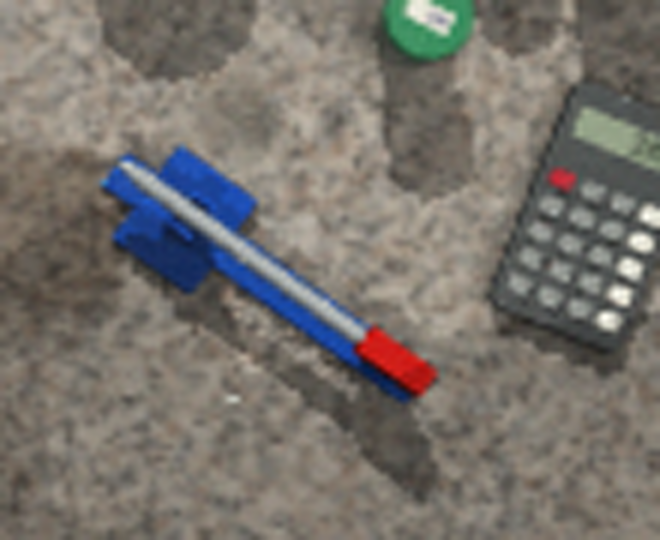

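View pics/s_a.png

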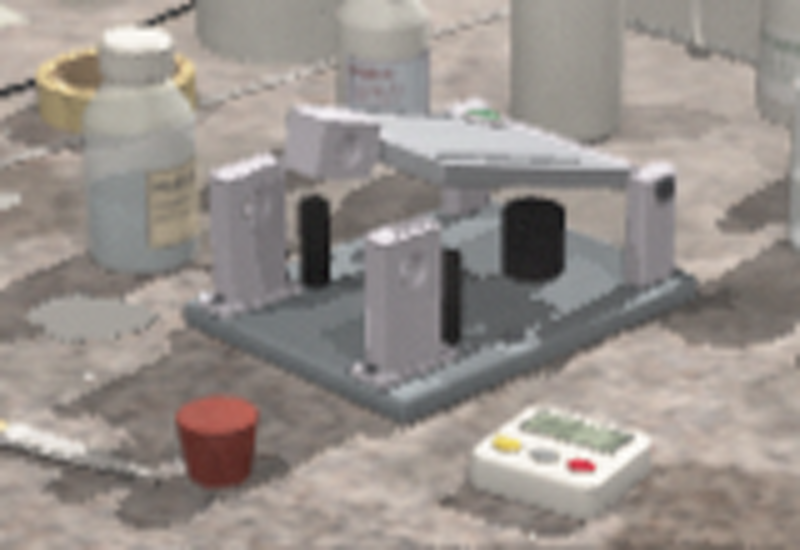

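Run:
```python
from h import *
c=load("top1.png")
f=lambda x,y,X=150,Y=150,k=6:(X+(x+.5)/k-.5,Y+(y+.5)/k-.5)
print("base corners")
for p in [(309,489),(621,488),(622,86)]:print(onz(c,*f(*p),.014))
print("brackets tops L,R center z84")
for p in [(331,428),(561,428)]:print(onz(c,*f(*p),.084))
print("bar")
g=lambda x,y:f(x,y,310,180)
a=onz(c,*g(122,163),.034);b=onz(c,*g(362,342),.034);e=onz(c,*g(397,361),.04);print(a,b,e,np.degrees(np.arctan2(*(a-b)[1::-1])))
m=cv2.cvtColor(cv2.imread("pics/top1.png"),cv2.COLOR_BGR2HSV)
mk=((m[...,0]<8)|(m[...,0]>172))&(m[...,1]>190)&(m[...,2]>100)
mk[:, :350]=0;mk[:,400:]=0;mk[:230]=0;mk[260:]=0
mm=cv2.moments(mk.astype(np.uint8));u=(mm['m10']/mm['m00'],mm['m01']/mm['m00']);print(u,mm['m00'],onz(c,*u,.036))
print("bottle cap",onz(c,*f(94,384),.121),"timer",onz(c,280.5,226,.019))
print("stopper",onz(c,246,261,.03))
```

```text
base corners
[0.48393093 0.17602304 0.014     ]
[0.48144023 0.01813836 0.014     ]
[0.68812457 0.01507795 0.014     ]
brackets tops L,R center z84
[0.50860569 0.1535611  0.084     ]
[0.50649777 0.04243505 0.084     ]
bar
[ 0.54862941 -0.21538617  0.034     ] [ 0.45653131 -0.33250573  0.034     ] [ 0.44648354 -0.34846509  0.04      ] 51.81991827965253
(375.4761904761905, 239.66666666666666) 63.0 [ 0.44691462 -0.34841241  0.036     ]
bottle cap [0.52831176 0.25923146 0.121     ] timer [ 0.49445521 -0.06541648  0.019     ]
stopper [0.39091212 0.0393936  0.03      ]
```

```bash
cat >> h.py <<'E'
def plan(p,yaw,pr=True):
    s=read_state();A=R.from_rotvec(s["orientation"]).as_matrix()
    y=np.radians(yaw);x=np.array([np.cos(y),np.sin(y),0]);z=np.array([0,0,-1.]);B=np.array([x,np.cross(z,x),z]).T
    d=A.T@(np.array(p)-s["tool_pos"]);r=R.from_matrix(A.T@B).as_rotvec()
    print("shift",np.round(d/.5,4),"turn",np.round(r/(np.pi/2),4),"rows",np.linalg.norm(d)/.05,np.degrees(np.linalg.norm(r))/8.59, "t",s["t"],"F",np.round(s["force"],1),"pos",np.round(s["tool_pos"],4),"yaw",np.degrees(np.arctan2(A[1,0],A[0,0])),"zx",A[:,2])
E
python3 -c "
from h import *
plan([.38,-.21,.22],70);plan([.547,.097,.2],89.1)"
```

```text
shift [ 0.5699 -0.5445 -0.0032] turn [-5.000e-04 -3.000e-04 -5.551e-01] rows 7.882266627329792 5.815678674269351 t 0.25 F [ 0.7 -0.5  0.4] pos [ 0.2056 -0.5634  0.2182] yaw 20.043338611290803 zx [-1.95411136e-04  7.92088199e-04 -9.99999667e-01]
shift [ 1.0941 -1.0068  0.0372] turn [-4.000e-04 -4.000e-04 -7.673e-01] rows 14.873335106720024 8.039193620897295 t 0.25 F [ 0.7 -0.5  0.4] pos [ 0.2056 -0.5634  0.2182] yaw 20.043338611290803 zx [-1.95411136e-04  7.92088199e-04 -9.99999667e-01]
```

Call:
jog_arm --motion '[0,0.285,-0.272,0,0,0,-0.28,0,0.57,-0.544,0,0,0,-0.555,0,0.57,-0.544,0,0,0,-0.555,0,0.57,-0.544,0,0,0,-0.555,0,0.57,-0.544,0,0,0,-0.555,0,0.57,-0.544,0,0,0,-0.555,0,0.57,-0.544,0,0,0,-0.555,0,0.57,-0.544,0,0,0,-0.555]' --grip_force 40

```text
t: 1.05
tool_pos: [0.3807, -0.208, 0.2186]
orientation: [-2.573, -1.802, -0.001]
force: [1.4, -0.7, -0.3]
opening: 0.0333
```

```bash
python3 -c "
from h import *
plan([.547,.0965,.2],89.1);print(read_state()['opening'])"
```

```text
shift [0.6861 0.1045 0.0377] turn [ 2.00e-04 -5.00e-04 -2.12e-01] rows 6.949919677578647 2.221112196732204 t 1.05 F [ 1.4 -0.7 -0.3] pos [ 0.3807 -0.208   0.2186] yaw 70.02071030392722 zx [ 5.02273223e-04  6.58654570e-04 -9.99999657e-01]
0.03328114654388016
```

Call:
jog_arm --motion '[0,0.686,0.105,0.04,0,0,-0.212,0,0.686,0.105,0.04,0,0,-0.212,0,0.686,0.105,0.04,0,0,-0.212,0,0.686,0.105,0.04,0,0,-0.212,0,0.686,0.105,0.04,0,0,-0.212,0,0.686,0.105,0.04,0,0,-0.212,0,0.686,0.105,0.04,0,0,-0.212,0,0.686,0.105,0.04,0,0,-0.212]'

```text
t: 1.85
tool_pos: [0.548, 0.1014, 0.1972]
orientation: [-2.232, -2.208, -0.001]
force: [-0.6, -0.1, -0.3]
opening: 0.0002
```

```bash
python3 -c "
from h import *
plan([.545,.0965,.13],89.1);print(read_state()['opening'])
cam('wrist','w1.png');cam('scene','s2.png')"
```

```text
shift [-0.0103 -0.0056  0.1344] turn [-0.0009 -0.0014  0.0031] rows 1.3490034724447635 0.036878908118220574 t 1.85 F [-0.6 -0.1 -0.3] pos [0.548  0.1014 0.1972] yaw 89.3787283739529 zx [-0.00131286  0.00227294 -0.99999656]
0.00017701300484217284
```

View pics/w1.png

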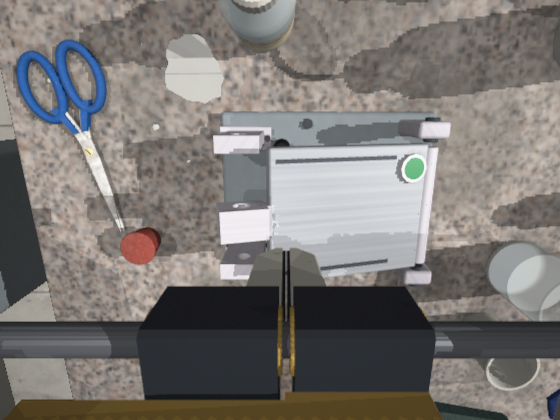

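View pics/s2.png

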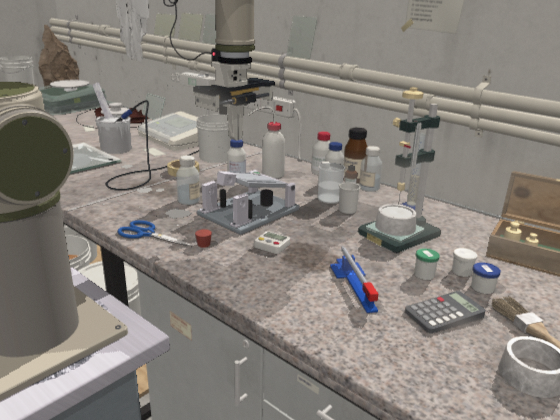

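The wrist picture shows the plate (front edge col 270), the lug at (245,222) and the shut fingers over the plate near its front edge. The scene picture shows the arm above the table with everything standing. I'll press down now.

Call:
jog_arm --motion '[0,-0.01,-0.007,0.07,0,0,0,0,-0.01,-0.007,0.13,0,0,0,0,-0.01,-0.007,0.15,0,0,0,0,-0.01,-0.007,0.17,0,0,0,0,-0.01,-0.007,0.19,0,0,0,0,-0.01,-0.007,0.21,0,0,0,0,-0.01,-0.007,0.225,0,0,0,0,-0.01,-0.007,0.235,0,0,0]'

```text
t: 2.75
tool_pos: [0.544, 0.092, 0.0826]
orientation: [2.237, 2.206, 0.001]
force: [-7.7, -0.8, 10.0]
opening: 0.0007
```

```bash
python3 -c "
from h import *
plan([.544,.0965,.07],89.1)
cam('scene','s3.png')"
```

```text
shift [ 0.009  -0.0001  0.0251] turn [ 0.0002 -0.0002  0.0012] rows 0.26687648740574066 0.013122614057111116 t 2.75 F [-7.7 -0.8 10. ] pos [0.544  0.092  0.0826] yaw 89.20862701536907 zx [ 3.97403942e-04  3.44279284e-04 -9.99999862e-01]
```

Call:
jog_arm --motion '[0,0.005,0,0.008,0,0,0,0,0.005,0,0.016,0,0,0,0,0.005,0,0.022,0,0,0,0,0.005,0,0.024,0,0,0,0,0.005,0,0.026,0,0,0]'

```text
t: 3.3
tool_pos: [0.5449, 0.0936, 0.0717]
orientation: [2.236, 2.204, 0.002]
force: [-9.1, -3.0, 16.6]
opening: 0.0002
```

Call:
jog_arm --motion '[0,0,0,0.006,0,0,0,0,0,0,0.007,0,0,0,0,0,0,0.007,0,0,0,0,0,0,0.007,0,0,0]'

```text
t: 3.7
tool_pos: [0.545, 0.0935, 0.0714]
orientation: [2.237, 2.204, 0.003]
force: [-13.8, 0.3, 17.7]
opening: 0.0005
```

```bash
python3 -c "
from h import *
c=cam('scene','s3.png')
cv2.imwrite('pics/s3z.png',cv2.resize(c['frame'][130:250,160:320,::-1],None,fx=5,fy=5,interpolation=cv2.INTER_CUBIC))"
```

```text
(no output)
```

View pics/s3z.png

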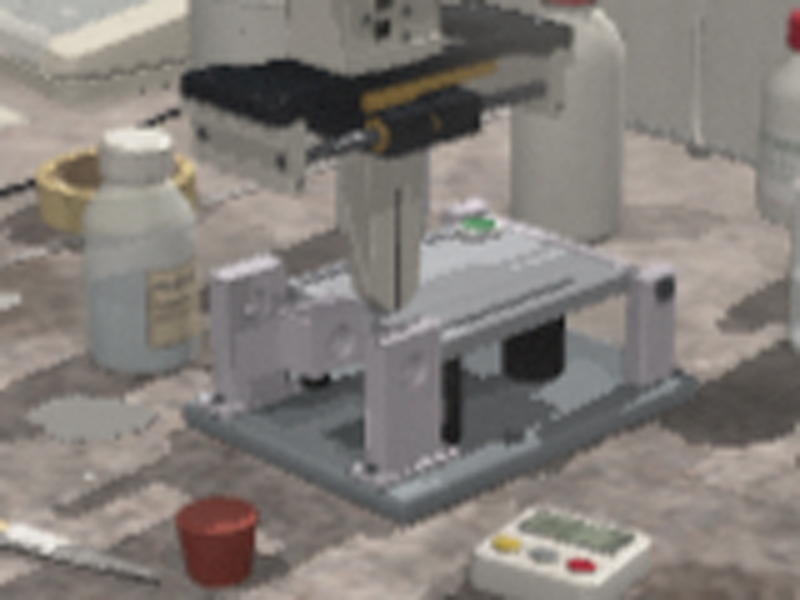

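The top looks level with the lug down between the brackets. The tool stopped at z = 71.4 mm, so the top is on its stop. I'll lift straight up and check that it stays.

Call:
jog_arm --motion '[0,0,0,-0.02,0,0,0,0,0,0,-0.08,0,0,0,0,-0.1,0,-0.18,0,0,0,0,-0.2,0,-0.26,0,0,0,0,-0.2,0,-0.28,0,0,0,0,-0.2,0,-0.28,0,0,0,0,-0.2,0,-0.28,0,0,0]'

```text
t: 4.45
tool_pos: [0.5445, -0.0075, 0.2139]
orientation: [2.236, 2.199, 0.008]
force: [-0.9, -0.2, 0.1]
opening: 0.0001
```

```bash
python3 -c "
from h import *
plan([.447,-.348,.2],51.8)
c=cam('scene','s4.png')
cv2.imwrite('pics/s4z.png',cv2.resize(c['frame'][130:250,160:320,::-1],None,fx=5,fy=5,interpolation=cv2.INTER_CUBIC))
cam('wrist','w4.png')"
```

```text
shift [-0.6842 -0.1837  0.0267] turn [ 0.0043 -0.0014  0.4137] rows 7.08953444679956 4.334781061567496 t 4.45 F [-0.9 -0.2  0.1] pos [ 0.5445 -0.0075  0.2139] yaw 89.03366502093793 zx [ 6.98457723e-03 -2.53737486e-04 -9.99975575e-01]
```

View pics/s4z.png

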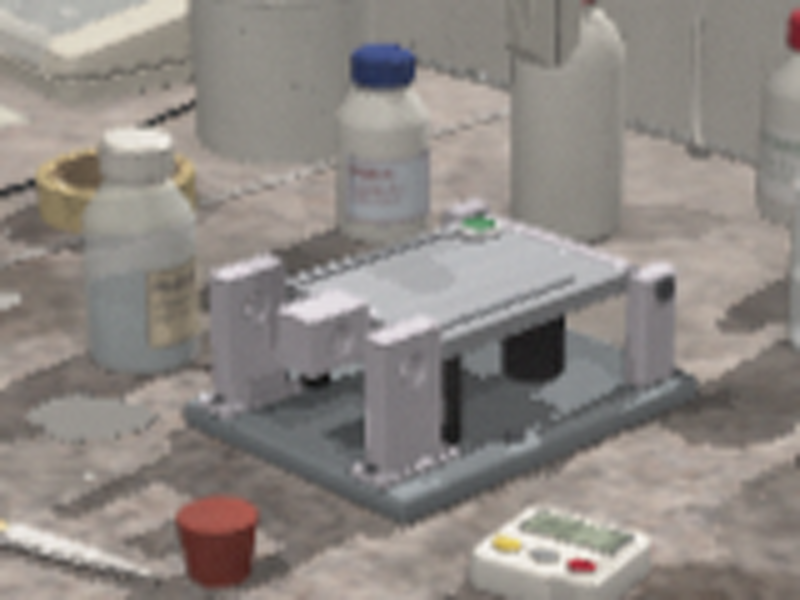

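View pics/w4.png

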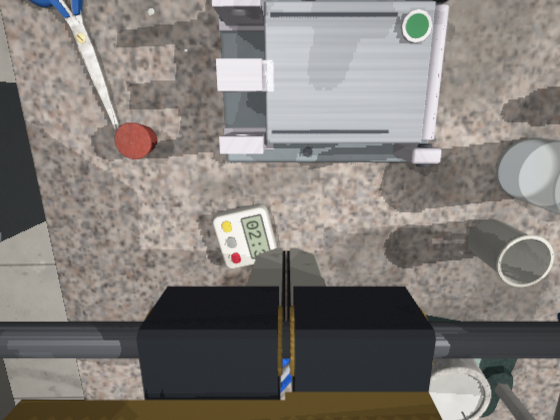

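The top stays level and the lug is in line with the brackets. In the wrist picture the right bracket's top is at (240,143) and the lug's at (245,75). I'll measure from a zoom.

```bash
python3 -c "
from h import *
i=cv2.imread('pics/w4.png')
cv2.imwrite('pics/w4z.png',cv2.resize(i[0:170,200:300],None,fx=4.6,fy=4.6,interpolation=cv2.INTER_CUBIC)[:600])
cv2.imwrite('pics/w4z.png',cv2.resize(i[0:165,205:285],None,fx=7,fy=3.6,interpolation=cv2.INTER_CUBIC))"
```

```text
(no output)
```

View pics/w4z.png

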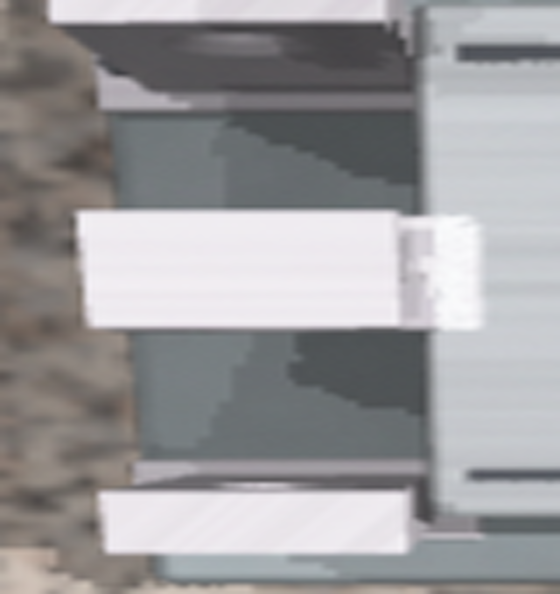

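Run:
```python
from h import *
c=load("w4.png")
f=lambda x,y:(205+(x+.5)/7-.5,(y+.5)/3.6-.5)
P=lambda n,p,z:print(n,[np.round(onz(c,*f(*q),z)[:2],4) for q in p])
P("Rb TL,TR,BR,BL",[(98,490),(411,488),(409,553),(106,553)],.084)
P("Lb inner L,R",[(50,20),(390,20)],.084)
P("lug TL,TR,BR,BL",[(77,212),(396,212),(399,327),(88,327)],.080)
```

```text
Rb TL,TR,BR,BL [array([0.4904, 0.0513]), array([0.5272, 0.0512]), array([0.5265, 0.0364]), array([0.4904, 0.037 ])]
Lb inner L,R [array([0.4919, 0.1469]), array([0.5281, 0.1464])]
lug TL,TR,BR,BL [array([0.4914, 0.1105]), array([0.5272, 0.11  ]), array([0.5268, 0.0862]), array([0.491 , 0.0868])]
```

Call:
jog_arm --motion '[0.5,-0.34,-0.09,0,0,0,0.2,0.5,-0.684,-0.184,0.027,0.004,0,0.414,0.5,-0.684,-0.184,0.027,0.004,0,0.414,0.5,-0.684,-0.184,0.027,0.004,0,0.414,0.5,-0.684,-0.184,0.027,0.004,0,0.414,0.5,-0.684,-0.184,0.027,0.004,0,0.414,0.5,-0.684,-0.184,0.027,0.004,0,0.414,0.5,-0.684,-0.184,0.027,0.004,0,0.414]'

```text
t: 5.35
tool_pos: [0.4435, -0.3501, 0.195]
orientation: [-2.822, -1.367, 0.008]
force: [-0.7, 0.4, 0.1]
opening: 0.0464
```

```bash
python3 -c "
from h import *
plan([.447,-.348,.2],51.8);print(read_state()['opening'])
cam('wrist','w5.png')"
```

```text
shift [ 0.0076  0.0029 -0.01  ] turn [-0.0047  0.0012 -0.0013] rows 0.12906012131234662 0.05248278999112986 t 5.35 F [-0.7  0.4  0.1] pos [ 0.4435 -0.3501  0.195 ] yaw 51.680809222172144 zx [-0.00692632  0.00309531 -0.99997122]
0.04636895368318095
```

View pics/w5.png

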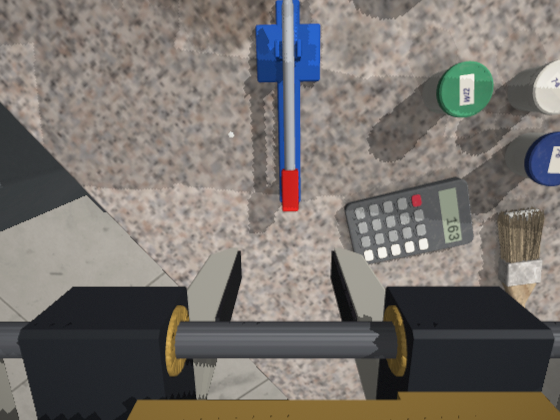

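The wrist picture shows the red head at cols 283-298, rows 170-211, and the shaft running up to (288,0). The calculator corner is at (348,205). Next I'll measure the head.

Run:
```python
from h import *
c=load("w5.png")
m=cv2.cvtColor(cv2.imread("pics/w5.png"),cv2.COLOR_BGR2HSV)
mk=(((m[...,0]<8)|(m[...,0]>172))&(m[...,1]>150)&(m[...,2]>80)).astype(np.uint8)
mk[:,:260]=0;mk[:,320:]=0;mk[:160]=0;mk[240:]=0
ys,xs=np.where(mk);print(ys.min(),ys.max(),xs.min(),xs.max())
for y in range(ys.min(),ys.max()+1,3):
    r=xs[ys==y];print(y,r.min(),r.max(),m[y,int(r.mean())])
a=onz(c,290.5,ys.min()-.5,.04)
g=cv2.imread("pics/w5.png")
for v in (20,90,150):print(v,g[v,270:312].mean(1).astype(int))
```

```text
169 210 282 298
169 283 296 [171  12 147]
172 282 297 [  1 218 199]
175 282 297 [  1 219 198]
178 282 297 [  1 218 198]
181 282 297 [  1 218 198]
184 282 297 [  1 216 198]
187 282 297 [  1 215 198]
190 282 297 [  1 216 198]
193 282 297 [  1 217 199]
196 282 297 [  1 215 199]
199 283 297 [  1 217 200]
202 282 298 [  1 215 200]
205 283 297 [  1 215 200]
208 283 297 [  1 216 222]
20 [107  81  70  61  69  71  71  93 103 104 104  99 105 116 139 162 179 192
 196 199 196 188 174 137 118 115 109 101  96  99 110 119 126 124 127 132
 134 129 120 123 120 120]
90 [ 83  85 112 101  92  84  79  61  63  85  88  87  89  83  87 112 133 149
 165 174 179 182 178 170 118  99 100 101  99  97 136 144 145 143 137 126
 118 119 126 136 147 155]
150 [144 133 123 121 109  84  74  74  63  60  82  88  86  87  85  88 114 136
 152 168 177 183 183 179 151 115  99 100 101 101 120 136 139 136 132 123
 116 112 117 128 134 132]
```

Run:
```python
from h import *
c=load("w5.png")
a=onz(c,289.8,169,.04);b=onz(c,290,206.5,.04);print(a,b,np.linalg.norm(a-b))
s1=onz(c,290.2,150,.036);s0=onz(c,288.7,20,.036);d=s0-s1;print(s1,s0,np.degrees(np.arctan2(d[1],d[0])),np.linalg.norm(d))
h=(a+b)/2;print(h)
y=np.degrees(np.arctan2(d[1],d[0]))
plan([h[0],h[1],.1],y);plan([h[0],h[1],.013],y)
```

```text
[ 0.46102474 -0.33205621  0.04      ] [ 0.43901244 -0.36042471  0.04      ] 0.03590700471389164
[ 0.4717739  -0.31897698  0.036     ] [ 0.53712741 -0.23358492  0.036     ] 52.57191558766417 0.1075308533839671
[ 0.45001859 -0.34624046  0.04      ]
shift [0.0105 0.008  0.1902] turn [-0.0049  0.0004 -0.0096] rows 1.9068667088220006 0.11297392673858148 t 5.4 F [-0.5  0.2  0.4] pos [ 0.4443 -0.3483  0.1951] yaw 51.70872844286446 zx [-0.0064704   0.00423848 -0.99997008]
shift [0.0106 0.0093 0.3642] turn [-0.0049  0.0004 -0.0096] rows 3.645003457246335 0.11297392673858148 t 5.4 F [-0.5  0.2  0.4] pos [ 0.4443 -0.3483  0.1951] yaw 51.70872844286446 zx [-0.0064704   0.00423848 -0.99997008]
```

Call:
jog_arm --motion '[0.5,0.0075,0.009,0.1,-0.005,0,-0.007,0.5,0.0075,0.009,0.18,-0.005,0,-0.007,0.5,0.0075,0.009,0.21,-0.005,0,-0.007,0.5,0.0075,0.009,0.21,-0.005,0,-0.007,0.5,0.0075,0.009,0.21,-0.005,0,-0.007]'

```text
t: 5.9
tool_pos: [0.4505, -0.3473, 0.0915]
orientation: [2.818, 1.387, 0.0]
force: [1.0, -0.2, 0.9]
opening: 0.0468
```

```bash
python3 -c "
from h import *
plan([.449,-.348,.013],52.4);print(read_state()['opening'])
c=cam('wrist','w6.png')"
```

```text
shift [-0.0029 -0.0017  0.1571] turn [0.0008 0.0004 0.0001] rows 1.5713078939451874 0.009091123667897955 t 5.9 F [ 1.  -0.2  0.9] pos [ 0.4505 -0.3473  0.0915] yaw 52.40806704923052 zx [ 6.32964974e-04 -1.19880573e-03 -9.99999081e-01]
0.046772449472847206
```

View pics/w6.png

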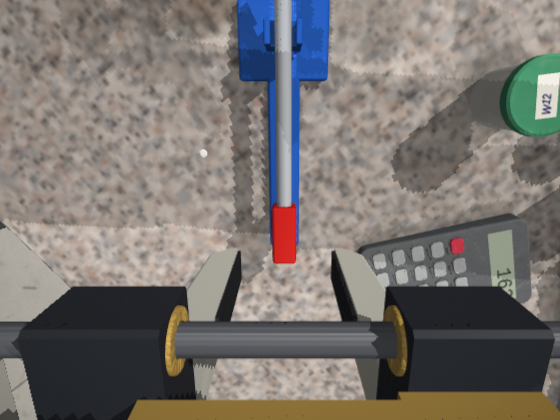

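The head now lies at cols 273-296, rows 205-263, centred between the fingers, with its shaft vertical at col 284.

Run:
```python
from h import *
c=load("w6.png")
im=cv2.imread("pics/w6.png");m=cv2.cvtColor(im,cv2.COLOR_BGR2HSV)
print(m[196:270:2,284].tolist())
a=onz(c,284.6,205,.04);b=onz(c,284.6,262.5,.04);print(a,b,np.linalg.norm(a-b))
cols=[]
for v in(10,60,120,190):
    r=im[v,270:300].mean(1);print(v,r.astype(int))
t=np.linalg.inv(c["W"])
for p in(a,b):print(p)
```

```text
[[105, 8, 183], [103, 10, 183], [103, 10, 183], [110, 8, 183], [107, 10, 183], [178, 45, 159], [1, 218, 198], [1, 216, 210], [1, 217, 206], [1, 217, 206], [1, 217, 206], [1, 217, 207], [1, 217, 207], [1, 217, 207], [1, 216, 208], [1, 215, 208], [1, 218, 208], [1, 216, 207], [1, 215, 208], [1, 215, 208], [1, 215, 208], [1, 216, 208], [1, 214, 209], [1, 215, 209], [1, 216, 209], [1, 214, 209], [1, 214, 209], [1, 214, 210], [1, 214, 210], [1, 211, 211], [1, 213, 211], [1, 213, 211], [1, 213, 211], [1, 216, 194], [9, 43, 190], [14, 32, 191], [12, 37, 186]]
[ 0.46163128 -0.33171965  0.04      ] [ 0.43708247 -0.36357118  0.04      ] 0.040213972142203555
10 [116 116 125 118 112 106 111 122 140 155 155 171 183 188 189 191 193 187
 178 170 158 150 129 125 110 111 103  97 100  97]
60 [ 59  60  59  60  62  74  81  91 106 120 131 141 152 161 165 169 173 172
 171 167 160 113  99 115 115 114 101  94  93  92]
120 [ 83  91  92  92  93  85  82  86  99 114 128 140 149 160 165 170 174 175
 174 171 165 126 100  96  94  95  95  95  96 111]
190 [ 60  80  90  92  91  90  84  87  98 118 136 149 160 170 180 186 190 193
 190 186 179 134 110 106 107 107 106 105 110 158]
[ 0.46163128 -0.33171965  0.04      ]
[ 0.43708247 -0.36357118  0.04      ]
```

Call:
jog_arm --motion '[0.5,-0.002,-0.002,0.06,0,0,0,0.5,-0.002,-0.002,0.12,0,0,0,0.5,-0.002,-0.002,0.15,0,0,0,0.5,-0.002,-0.002,0.157,0,0,0,0.5,-0.002,-0.002,0.157,0,0,0,0.5,-0.002,-0.002,0.157,0,0,0]'

```text
t: 6.55
tool_pos: [0.451, -0.3495, 0.0161]
orientation: [2.814, 1.384, 0.003]
force: [0.1, 0.0, -0.4]
opening: 0.0463
```

```bash
python3 -c "
from h import *
plan([.4494,-.3477,.013],52.4)
c=cam('wrist','w7.png')"
```

```text
shift [ 0.0009 -0.0047  0.0061] turn [ 0.0039  0.0006 -0.0001] rows 0.07777102648859428 0.04167916227949779 t 6.55 F [ 0.1  0.  -0.4] pos [ 0.451  -0.3495  0.0161] yaw 52.394147696820816 zx [ 0.00426075 -0.00456968 -0.99998048]
```

View pics/w7.png

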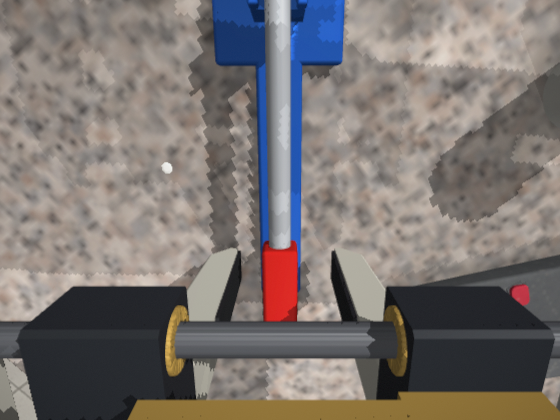

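The head is between the fingers, at cols 263-298. I'll make a small correction, then close.

Call:
jog_arm --motion '[0.5,0,-0.005,0.006,0.004,0,0,0.5,0,-0.005,0.006,0.004,0,0,0,0,-0.005,0.006,0.004,0,0,0,0,-0.005,0.006,0.004,0,0,0,0,-0.005,0.006,0.004,0,0,0,0,-0.005,0.006,0.004,0,0,0,0,-0.005,0.006,0.004,0,0,0,0,-0.005,0.006,0.004,0,0]' --grip_force 55

```text
t: 7.4
tool_pos: [0.4489, -0.348, 0.013]
orientation: [2.819, 1.387, -0.002]
force: [1.6, 0.2, -0.4]
opening: 0.0155
```

```bash
python3 -c "
from h import *
s=read_state()
plan([.449,-.348,.15],52.4);print(s['opening'],s['wrist_torque'])"
```

```text
shift [-3.00e-04  1.00e-04 -2.74e-01] turn [-0.0001  0.0007 -0.0001] rows 2.7404332576327133 0.007146405422354124 t 7.4 F [ 1.6  0.2 -0.4] pos [ 0.4489 -0.348   0.013 ] yaw 52.390188425283526 zx [-7.38298608e-04 -7.57298225e-04 -9.99999441e-01]
0.01546730288633287 [ 0.00621124  0.0167599  -0.02992951]
```

Gripped (15.5 mm opening). Now I'll lift it slowly, straight up.

Call:
jog_arm --motion '[0,0,0,-0.02,0,0,0,0,0,0,-0.04,0,0,0,0,0,0,-0.08,0,0,0,0,0,0,-0.12,0,0,0,0,0,0,-0.17,0,0,0,0,0,0,-0.2,0,0,0,0,0,0,-0.2,0,0,0,0,0,0,-0.2,0,0,0]'

```text
t: 8.2
tool_pos: [0.4491, -0.348, 0.113]
orientation: [2.818, 1.386, -0.001]
force: [0.2, -0.6, -0.2]
opening: 0.0159
```

```bash
python3 -c "
from h import *
s=read_state()
plan([.508,-.17,.12],89.2);print(s['opening'],s['wrist_torque'])
c=cam('wrist','w8.png');c=cam('scene','s8.png');c=cam('top','t8.png')"
```

```text
shift [ 0.3538 -0.1239 -0.0145] turn [ 1.00e-04  8.00e-04 -4.09e-01] rows 3.7517539482398123 4.284865252850752 t 8.2 F [ 0.2 -0.6 -0.2] pos [ 0.4491 -0.348   0.113 ] yaw 52.393055863510476 zx [-2.95908892e-04 -1.18268096e-03 -9.99999257e-01]
0.015854613369027968 [-0.02877806  0.00284019  0.05428696]
```

View pics/w8.png

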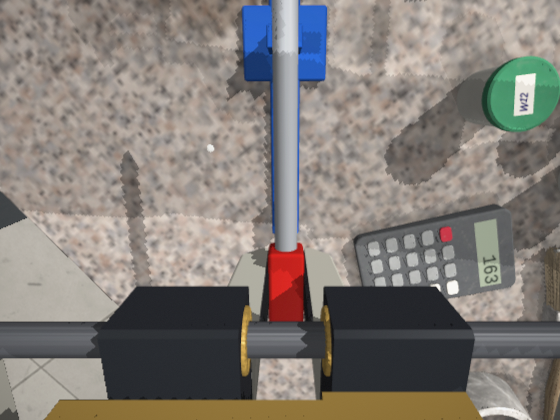

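View pics/s8.png

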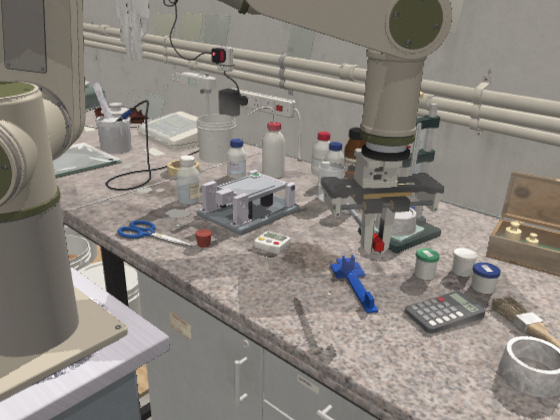

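The head is held with the shaft straight ahead (col 286), and the rest is empty. I'll carry it to the pre-insertion pose.

Call:
jog_arm --motion '[0,0.07,-0.02,-0.014,0,0,-0.08,0,0.14,-0.05,-0.014,0,0,-0.16,0,0.21,-0.075,-0.014,0,0,-0.24,0,0.28,-0.1,-0.014,0,0,-0.32,0,0.335,-0.12,-0.014,0,0,-0.38,0,0.354,-0.124,-0.014,0,0,-0.409,0,0.354,-0.124,-0.014,0,0,-0.409,0,0.354,-0.124,-0.014,0,0,-0.409]'

```text
t: 9.15
tool_pos: [0.5067, -0.1697, 0.1178]
orientation: [-2.236, -2.202, 0.003]
force: [0.7, 0.1, -1.2]
opening: 0.0158
```

```bash
python3 -c "
from h import *
plan([.5075,-.175,.047],89.2)"
```

```text
shift [-0.0106  0.0023  0.1415] turn [-0.0024 -0.0005 -0.0011] rows 1.4192387450817925 0.02775516410229787 t 9.15 F [ 0.7  0.1 -1.2] pos [ 0.5067 -0.1697  0.1178] yaw 89.10300787862042 zx [-3.69804404e-03  8.82694315e-04 -9.99992773e-01]
```

Call:
jog_arm --motion '[0,-0.0106,0.002,0.05,-0.002,0,-0.001,0,-0.0106,0.002,0.1,-0.002,0,-0.001,0,-0.0106,0.002,0.13,-0.002,0,-0.001,0,-0.0106,0.002,0.1415,-0.002,0,-0.001,0,-0.0106,0.002,0.1415,-0.002,0,-0.001,0,-0.0106,0.002,0.1415,-0.002,0,-0.001,0,-0.0106,0.002,0.1415,-0.002,0,-0.001]'

```text
t: 9.85
tool_pos: [0.5083, -0.1755, 0.0484]
orientation: [2.237, 2.205, 0.001]
force: [-0.9, -0.5, -0.2]
opening: 0.0153
```

```bash
python3 -c "
from h import *
plan([.5075,-.17,.047],89.2)
for n,s,(x,y,w,h,k) in (('wrist','w9.png',(200,0,160,330,1.8)),('scene','s9.png',(190,160,160,120,5)),('top','t9.png',(190,170,140,100,5))):
    c=cam(n,s);cv2.imwrite('pics/z'+s,cv2.resize(c['frame'][y:y+h,x:x+w,::-1],None,fx=k,fy=k,interpolation=cv2.INTER_CUBIC))"
```

```text
shift [ 0.011  -0.0018  0.0028] turn [ 0.0009  0.0001 -0.0002] rows 0.11472445238820055 0.009919866238694107 t 9.85 F [-0.9 -0.5 -0.2] pos [ 0.5083 -0.1755  0.0484] yaw 89.17927398653241 zx [ 1.43790457e-03 -1.16016150e-04 -9.99998959e-01]
```

View pics/w9.png

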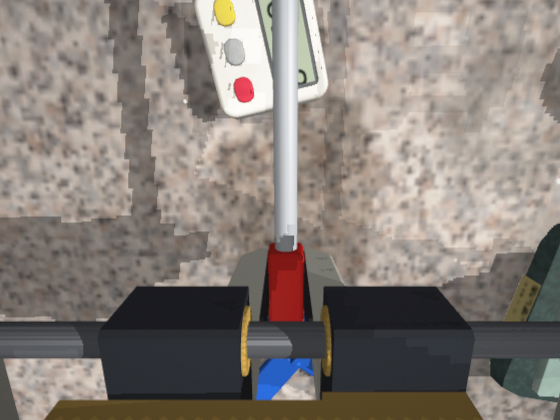

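View pics/zs9.png

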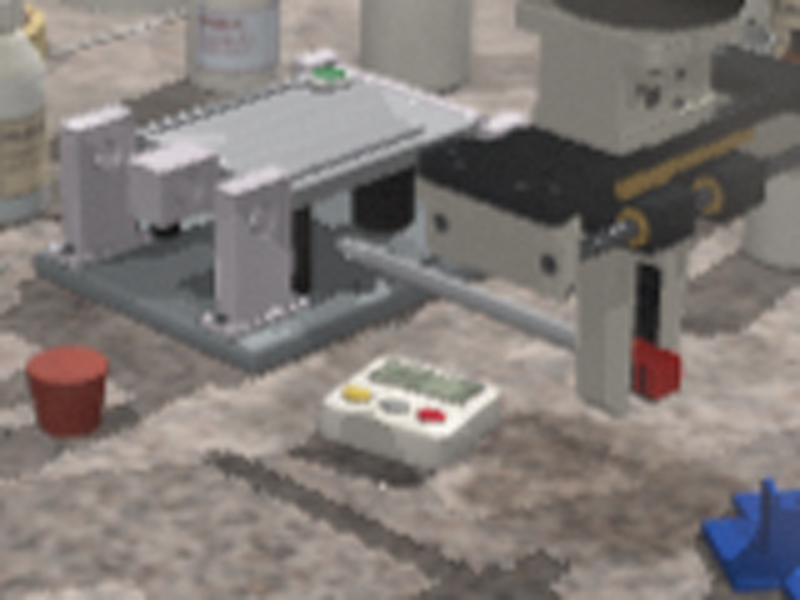

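View pics/zt9.png

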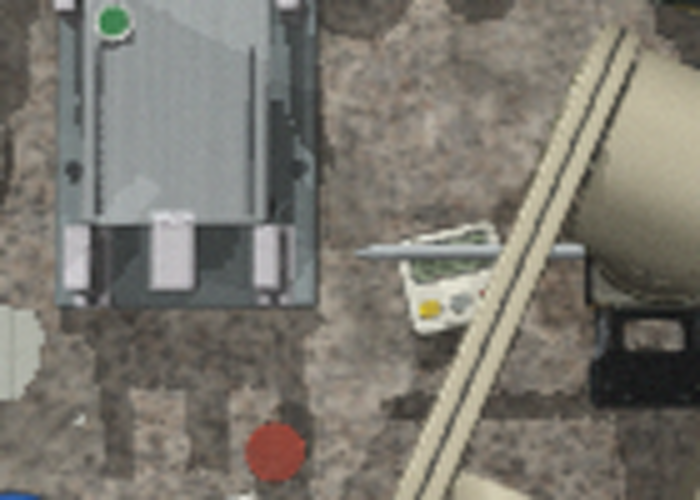

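The top view shows the tip at crop (357,253) and the right bracket's top about (267,257). In the scene view the tip is at (338,242), near the same height as the hole. I'll triangulate the tip and check the shaft's pitch.

```bash
python3 - <<'E'
from h import *
t=load("t9.png");s=load("s9.png")
f=lambda x,y:(190+(x+.5)/5-.5,170+(y+.5)/5-.5)
g=lambda x,y:(190+(x+.5)/5-.5,160+(y+.5)/5-.5)
print("tip",tri(t,f(356,253),s,g(337,241)))
# scene: shaft point near head: intersect with plane x=const from line
a=np.array([.5083,0])
for p in[(337,241),(400,266),(480,301),(560,336)]:
    o,d=ray(s,*g(*p));k=(.5085-o[0])/d[0];print("scene at x=.5085",np.round(o+d*k,4))
for p in[(356,253),(420,251),(480,250.5),(570,250.5)]:print("top z66",np.round(onz(t,*f(*p),.066),4))
print("Rb top corners in top",[np.round(onz(t,*f(*p),.084)[:2],4) for p in[(254,225),(280,225),(280,290),(254,290)]])
print("Lb",[np.round(onz(t,*f(*p),.084)[:2],4) for p in[(63,225),(90,225),(90,290),(63,290)]])
# holes in scene: right bracket inner? outer face hole center
for n,p in(("Rhole",(258,222)),):
    o,d=ray(s,*g(*p));k=(.037-o[1])/d[1];print(n,o+d*k)
# right bracket outer-face corners: plane y=.037
for p in[(217,191),(291,168),(291,291),(219,322)]:
    o,d=ray(s,*g(*p));k=(.037-o[1])/d[1];print("Rb outer face",np.round(o+d*k,4))
E
python3 -c "
import cv2;i=cv2.imread('pics/s9.png');cv2.imwrite('pics/zz.png',cv2.resize(i[190:230,222:272],None,fx=14,fy=14,interpolation=cv2.INTER_CUBIC))"
```

```text
tip (array([ 0.5091545 , -0.00874103,  0.07064161]), np.float64(0.0011125274947133856))
scene at x=.5085 [ 0.5085 -0.0101  0.0713]
scene at x=.5085 [ 0.5085 -0.0485  0.0713]
scene at x=.5085 [ 0.5085 -0.0951  0.0697]
scene at x=.5085 [ 0.5085 -0.1395  0.0682]
top z66 [ 0.5092 -0.0081  0.066 ]
top z66 [ 0.5096 -0.0457  0.066 ]
top z66 [ 0.5093 -0.081   0.066 ]
top z66 [ 0.5083 -0.1339  0.066 ]
Rb top corners in top [array([0.525, 0.05 ]), array([0.5248, 0.0349]), array([0.4869, 0.0353]), array([0.4872, 0.0504])]
Lb [array([0.5272, 0.1609]), array([0.5269, 0.1453]), array([0.489 , 0.1453]), array([0.4893, 0.161 ])]
Rhole [0.50522591 0.037      0.06718371]
Rb outer face [0.4798 0.037  0.09  ]
Rb outer face [0.5266 0.037  0.0878]
Rb outer face [0.5265 0.037  0.0254]
Rb outer face [0.48  0.037 0.025]
```

View pics/zz.png

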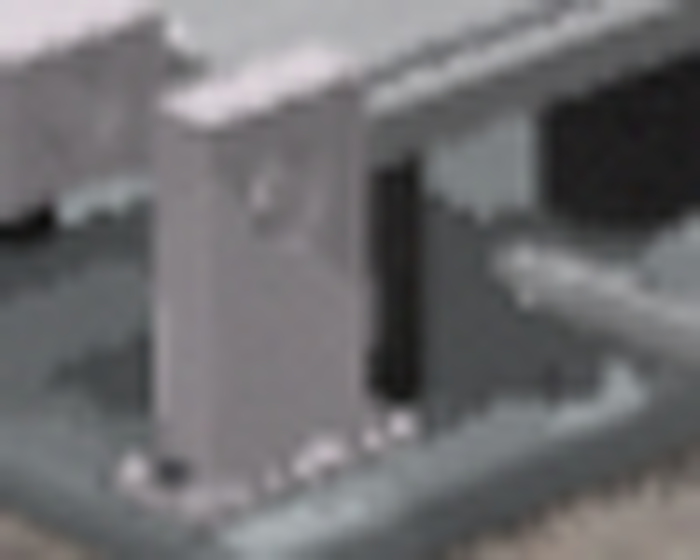

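Run:
```python
from h import *
s=load("s9.png");t=load("t9.png")
th=-.0136;C=np.array([.5897,.0972])  # base centre from wrist view
# lug/bracket line centre at base (-80,0)-> world .5097? check
def W(X,Y,Z):return np.array([C[0]+X*np.cos(th)-Y*np.sin(th),C[1]+X*np.sin(th)+Y*np.cos(th),Z])
print("bracketR top ctr",W(-.08,-.055,.084),"lug",W(-.08,0,.08))
for n,p in dict(RoFT=(-.098,-.062,.084),RoBT=(-.062,-.062,.084),RiFT=(-.098,-.048,.084),LoFT=(-.098,.048,.084),Rhole=(-.08,-.062,.066),bFR=(-.105,-.08,.014),bFL=(-.105,.08,.014),bBR=(.105,-.08,.014)).items():
    print(n,"scene zs9",np.round((proj(s,W(*p))-[190,160]+.5)*5-.5,1),"top zt9",np.round((proj(t,W(*p))-[190,170]+.5)*5-.5,1))
def B(y,x=.5085,z=.0674):return np.array([x,y,z])
for y in(-.0055,-.05,-.095,-.14):print("bar",y,np.round((proj(s,B(y))-[190,160]+.5)*5-.5,1),np.round((proj(t,B(y))-[190,170]+.5)*5-.5,1))
```

```text
bracketR top ctr [0.50895942 0.04329305 0.084     ] lug [0.5097074  0.09828797 0.08      ]
RoFT scene zs9 [235.7 196.9] top zt9 [277.9 283.3]
RoBT scene zs9 [292.9 175.9] top zt9 [278.1 221.4]
RiFT scene zs9 [214.6 188.4] top zt9 [253.7 283.4]
LoFT scene zs9 [ 78.2 133.1] top zt9 [ 87.9 284.3]
Rhole scene zs9 [264.8 222.6] top zt9 [280.4 254.9]
bFR scene zs9 [252.8 353.6] top zt9 [316.6 303. ]
bFL scene zs9 [ 30.2 251.7] top zt9 [ 53.1 304.4]
bBR scene zs9 [551.9 226.3] top zt9 [317.  -37.1]
bar -0.0055 [329.5 246. ] [351.4 254. ]
bar -0.05 [402.3 275. ] [427.2 252.6]
bar -0.095 [479.6 305.8] [503.9 251.1]
bar -0.14 [560.9 338.1] [580.5 249.7]
```

Run:
```python
import cv2
i=cv2.imread('pics/s9.png');cv2.imwrite('pics/zz2.png',cv2.resize(i[200:245,250:330],None,fx=10,fy=10,interpolation=cv2.INTER_NEAREST))
```

```text
(no output)
```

View pics/zz2.png

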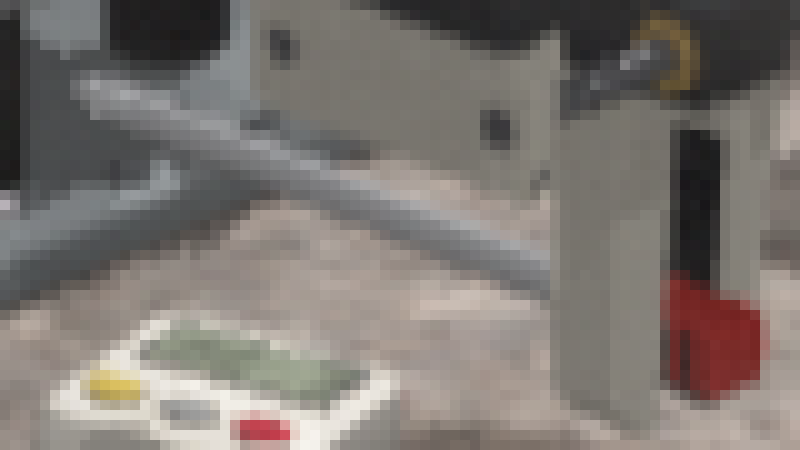

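Run:
```python
from h import *
s=load("s9.png")
zz=lambda p:np.round((proj(s,p)-[250,200]+.5)*10-.5,0)
for x in(.49,.4925,.4995,.5083):
  for y in (-.168,-.183):print(x,y,"tipZ",zz([x,y,.0484]))
# head back face corners
for z in(.0594,.0754):
  for x in(.5003,.5163):print("head rear",x,z,zz([x,-.1955,z]),"front",zz([x,-.1555,z]))
i=cv2.imread('pics/scene1.png');cv2.imwrite('pics/zz3.png',cv2.resize(i[240:315,325:390],None,fx=8,fy=8,interpolation=cv2.INTER_NEAREST))
s=load("scene1.png")
q=lambda p:np.round((proj(s,p)-[325,240]+.5)*8-.5,0)
a=np.radians(52.4);d=np.array([np.cos(a),np.sin(a),0]);n=np.array([d[1],-d[0],0]);h=np.array([.4494,-.3477,.032])
print("tip",q(h+.17*d),"shoulder",q(h+.02*d))
for sx in(-.02,.02):
  for sy in(-.008,.008):print("head top",sx,sy,q(h+sx*d+sy*n+[0,0,.008]),"bot",q(h+sx*d+sy*n-[0,0,.008]))
```

```text
0.49 -0.168 tipZ [567. 431.]
0.49 -0.183 tipZ [624. 455.]
0.4925 -0.168 tipZ [574. 427.]
0.4925 -0.183 tipZ [632. 451.]
0.4995 -0.168 tipZ [596. 416.]
0.4995 -0.183 tipZ [653. 440.]
0.5083 -0.168 tipZ [622. 402.]
0.5083 -0.183 tipZ [680. 425.]
head rear 0.5003 0.0594 [707. 410.] front [553. 347.]
head rear 0.5163 0.0594 [756. 384.] front [602. 323.]
head rear 0.5003 0.0754 [712. 339.] front [557. 277.]
head rear 0.5163 0.0754 [760. 314.] front [606. 253.]
tip [137.  57.] shoulder [331. 365.]
head top -0.02 -0.008 [361. 434.] bot [354. 496.]
head top -0.02 0.008 [431. 428.] bot [423. 490.]
head top 0.02 -0.008 [300. 337.] bot [294. 397.]
head top 0.02 0.008 [368. 332.] bot [361. 392.]
```

View pics/zz3.png

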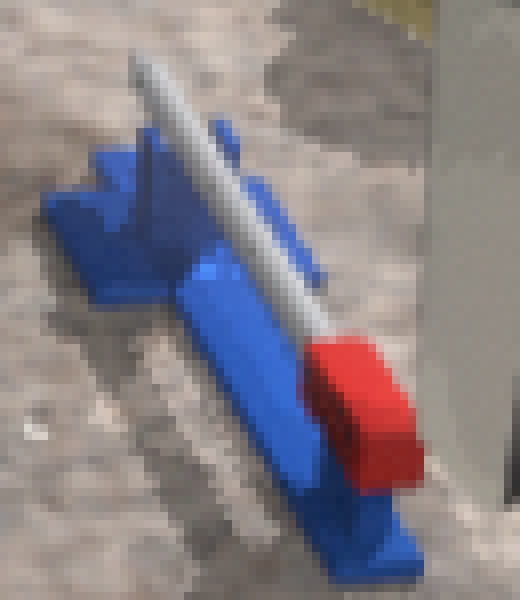

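Run:
```python
from h import *
print(read_state()["tool_pos"]);s=cam("scene","s10.png");st=read_state();print(st["tool_pos"],st["t"])
p0=st["tool_pos"]
i=cv2.imread('pics/s10.png');cv2.imwrite('pics/zz4.png',cv2.resize(i[200:245,250:330],None,fx=10,fy=10,interpolation=cv2.INTER_NEAREST))
zz=lambda p:np.round((proj(s,p)-[250,200]+.5)*10-.5,0)
h=p0+[0,0,.019]
for sz in(-.008,.008):
  for sx in(-.008,.008):print("head rear",sx,sz,zz(h+[sx,-.02,sz]))
for y in(.02,.05,.09,.13,.17):print("axis",zz(h+[y*.014,y,0]))
```

```text
[ 0.50801621 -0.17522073  0.04793654]
[ 0.50785807 -0.17510528  0.04772743] 10.05
head rear -0.008 -0.008 [704. 413.]
head rear 0.008 -0.008 [753. 387.]
head rear -0.008 0.008 [709. 342.]
head rear 0.008 0.008 [757. 317.]
axis [577. 303.]
axis [468. 258.]
axis [327. 200.]
axis [192. 145.]
axis [64. 93.]
```

View pics/zz4.png

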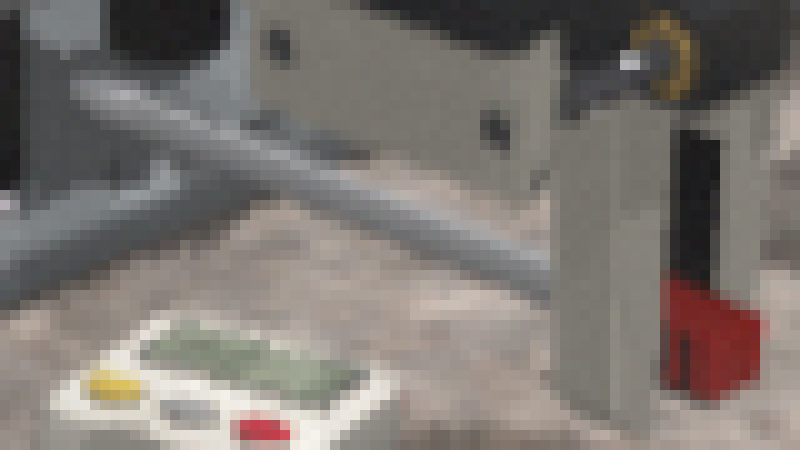

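Call:
jog_arm --motion '[0,0.03,-0.004,0.003,0,0,0,0,0.06,-0.004,0.003,0,0,0,0,0.06,-0.004,0.003,0,0,0,0,0.06,-0.004,0.003,0,0,0,0,0.06,-0.004,0.003,0,0,0]'

```text
t: 10.55
tool_pos: [0.5064, -0.1449, 0.0463]
orientation: [2.236, 2.206, 0.001]
force: [-0.0, -0.1, -0.3]
opening: 0.0155
```

Run:
```python
from h import *
plan([.5075,-.145,.0465],89.2)
c=cam("top","t11.png");s=cam("scene","s11.png");print(read_state()["tool_pos"])
cv2.imwrite('pics/z_t11.png',cv2.resize(c["frame"][205:240,195:275,::-1],None,fx=10,fy=10,interpolation=cv2.INTER_CUBIC))
cv2.imwrite('pics/z_s11.png',cv2.resize(s["frame"][180:230,195:275,::-1],None,fx=10,fy=10,interpolation=cv2.INTER_CUBIC))
```

```text
shift [-0.0002  0.0022 -0.0003] turn [ 0.0005 -0.      0.0004] rows 0.02246722103229259 0.006427695632418271 t 10.55 F [-0.  -0.1 -0.3] pos [ 0.5064 -0.1449  0.0463] yaw 89.23463866309511 zx [ 7.48325162e-04  5.65450766e-05 -9.99999718e-01]
[ 0.5063516  -0.14525235  0.04630355]
```

View pics/z_t11.png

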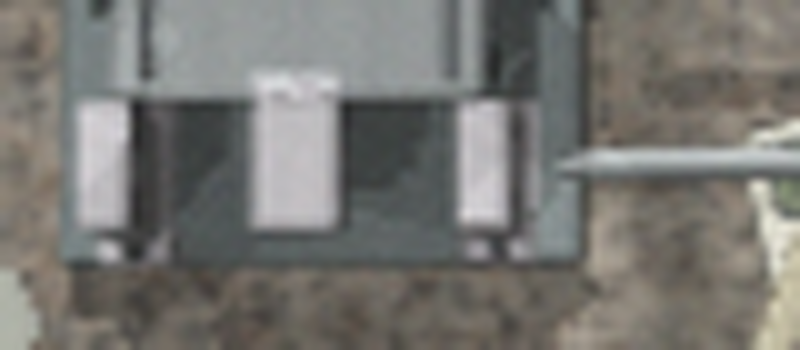

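View pics/z_s11.png

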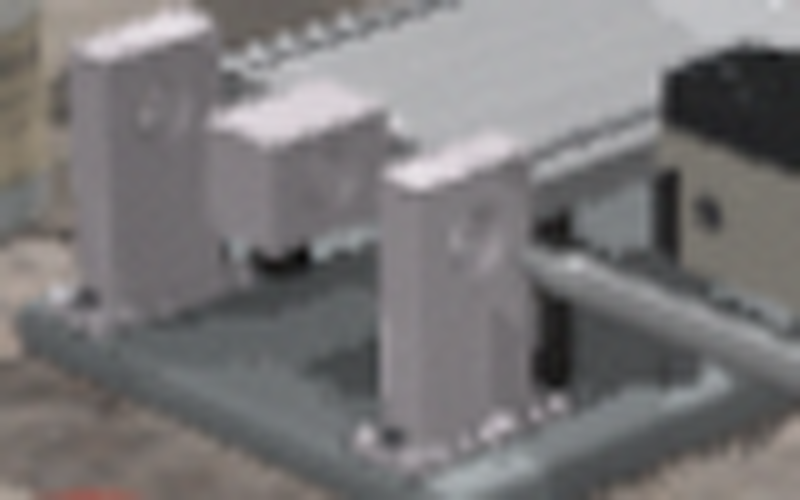

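Run:
```python
from h import *
t=load("t11.png");s=load("s11.png")
g=cv2.cvtColor(cv2.imread("pics/t11.png"),cv2.COLOR_BGR2GRAY).astype(float)
for u in range(250,272,3):print(u,g[214:228,u].astype(int))
print("bracket cols R/L rows")
for u in(242,244,203,206,222,226):print(u,g[211:232,u].astype(int))
g2=cv2.cvtColor(cv2.imread("pics/s11.png"),cv2.COLOR_BGR2GRAY).astype(float)
print("scene hole patch");print(g2[196:212,236:250].astype(int))
for u in(252,256,260,264,268,272):print(u,g2[200:222,u].astype(int))
```

```text
250 [108 107 112 108 106 108 106 128 115 124 126 143 141 142]
253 [ 68  69  66  65  65  74 144 151  91  76  76  81  83  95]
256 [117 108 106 107 105  94 199 168 108 102 119 136 146 133]
259 [102 109 114 104  92 115 189 154  97  84  96 104 116 100]
262 [ 92  91 114 112 112 116 194 153  94  80 103 102 104 112]
265 [ 96 105 121 110 113 123 195 153  93  99 104 114 121 109]
268 [ 97 101 135 140 134 137 202 150  90 104 124 135 136 130]
271 [109 132 140 104 218 161 200 151  96 191 195 193 206 217]
bracket cols R/L rows
242 [144 137 139 103 157 191 191 187 186 187 188 187 194 205 205 201 136  93
 143 144  76]
244 [ 42  44  60  73 168 175 181 187 182 179 185 197 196 197 192 195 138  74
  68  80  83]
203 [128 125 125 131 173 204 203 200 201 203 203 203 199 187 188 186 160 126
 129 117  69]
206 [148 149 149 125 177 197 201 207 196 190 181 180 181 181 179 177 151  77
 145 174 109]
222 [153 189 214 170 178 188 189 188 191 190 189 189 189 188 191 186 156  84
  94  93  81]
226 [156 186 194 186 181 189 189 190 188 191 190 191 189 190 191 186 158  90
  98  91  86]
scene hole patch
[[213 214 217 217 2
[... 795 characters left out ...]
14  76  53]
 [133 124 123 123 125 122 124 125 123 124 126 114  90  47]
 [134 123 125 123 125 122 123 125 112 118 124 114  91  46]]
252 [ 94  93  93  83  60 136 188 143 129 106  72  60  59  56  56  58  56  62
  70  77  86 103]
256 [124 126 128 129 124 108  93 132 148 126 115  94  76  75  77  76  73  76
  76  96 127 127]
260 [ 69  73  72  72  70  77  77  76 115 153 136 125 108  88  75  74  72  71
  94 127 126 117]
264 [ 85  95 101 119 117 117 111  90  75  93 138 153 128 118 101  80  81  87
 116 148 119  88]
268 [114 117 115 117 115 118 116 118 121 117  74 101 143 143 125 113 100 102
 106  90  83  82]
272 [117 118 117 117 116 117 115 116 117 121 132 134 113 120 150 133 121 108
  87  77  79  76]
```

Both views put the bar's axis within about 1 mm of the hole. In the top view the shaft centre is at row 221.2 and the hole at about 221.4. In the scene view the extended line passes at (242.4,203.5) against the hole at (242.4,204). I'll nudge it and advance slowly.

Call:
jog_arm --motion '[0,0.006,-0.001,0.001,0,0,0,0,0.014,-0.001,0.001,0,0,0,0,0.022,-0.001,0.001,0,0,0,0,0.03,-0.001,0.001,0,0,0,0,0.038,-0.001,0.001,0,0,0,0,0.046,-0.001,0.001,0,0,0,0,0.05,-0.001,0.001,0,0,0,0,0.05,-0.001,0.001,0,0,0]'

```text
t: 11.45
tool_pos: [0.5062, -0.1199, 0.0458]
orientation: [2.236, 2.206, 0.001]
force: [0.2, 1.0, -0.7]
opening: 0.0156
```

Run:
```python
from h import *
plan([.5062,-.1,.046],89.2)
c=cam("top","t12.png");s=cam("scene","s12.png")
cv2.imwrite('pics/z_t12.png',cv2.resize(c["frame"][205:240,195:275,::-1],None,fx=10,fy=10,interpolation=cv2.INTER_CUBIC))
cv2.imwrite('pics/z_s12.png',cv2.resize(s["frame"][180:230,195:275,::-1],None,fx=10,fy=10,interpolation=cv2.INTER_CUBIC))
```

```text
shift [ 0.0398 -0.0006 -0.0004] turn [ 0.0004 -0.0001  0.0002] rows 0.3978292577350582 0.005256103747924962 t 11.45 F [ 0.2  1.  -0.7] pos [ 0.5062 -0.1199  0.0458] yaw 89.22056001058455 zx [ 6.78655475e-04  1.77970779e-04 -9.99999754e-01]
```

View pics/z_t12.png

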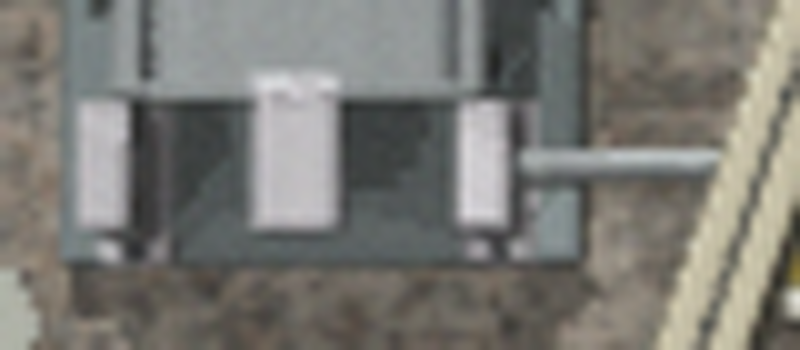

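View pics/z_s12.png

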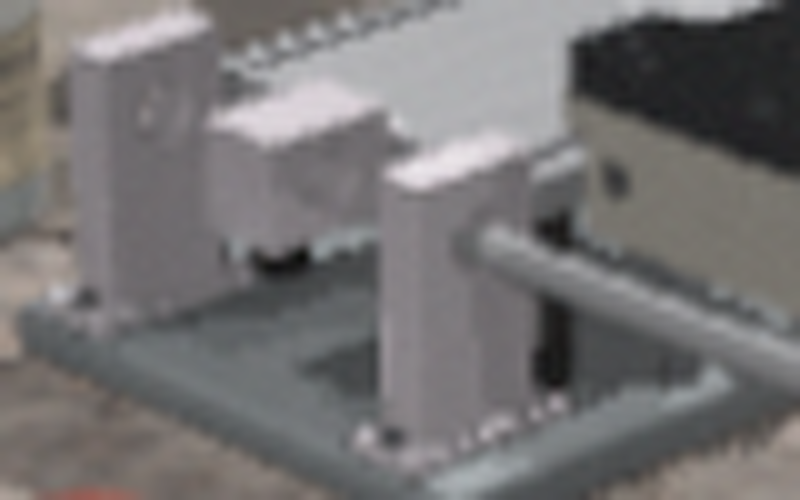

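The shaft has entered the right bracket's hole without contact force. I'll continue.

Call:
jog_arm --motion '[0,0.008,0,0,0,0,0,0,0.016,0,0,0,0,0,0,0.024,0,0,0,0,0,0,0.032,0,0,0,0,0,0,0.04,0,0,0,0,0,0,0.048,0,0,0,0,0,0,0.056,0,0,0,0,0,0,0.064,0,0,0,0,0]'

```text
t: 12.35
tool_pos: [0.5067, -0.0879, 0.0459]
orientation: [2.236, 2.206, 0.001]
force: [0.1, 0.5, -1.2]
opening: 0.0158
```

Call:
jog_arm --motion '[0,0.006,0,0,0,0,0,0,0.012,0,0,0,0,0,0,0.018,0,0,0,0,0,0,0.024,0,0,0,0,0,0,0.03,0,0,0,0,0,0,0.036,0,0,0,0,0]'

```text
t: 12.95
tool_pos: [0.5069, -0.0697, 0.0458]
orientation: [2.236, 2.206, 0.001]
force: [0.9, 0.7, -1.1]
opening: 0.0158
```

Run:
```python
from h import *
plan([.5062,-.1,.046],89.2)
c=cam("wrist","w13.png");s=cam("scene","s13.png");c=cam("top","t13.png")
cv2.imwrite('pics/z_t13.png',cv2.resize(c["frame"][205:240,195:275,::-1],None,fx=10,fy=10,interpolation=cv2.INTER_CUBIC))
cv2.imwrite('pics/z_s13.png',cv2.resize(s["frame"][180:230,195:275,::-1],None,fx=10,fy=10,interpolation=cv2.INTER_CUBIC))
```

```text
shift [-0.0607 -0.0007 -0.0003] turn [ 0.0005 -0.      0.0001] rows 0.6071240128053823 0.005072287155893644 t 12.95 F [ 0.9  0.7 -1.1] pos [ 0.5069 -0.0697  0.0458] yaw 89.20833729254852 zx [ 7.45656147e-04  3.34890612e-05 -9.99999721e-01]
```

View pics/w13.png

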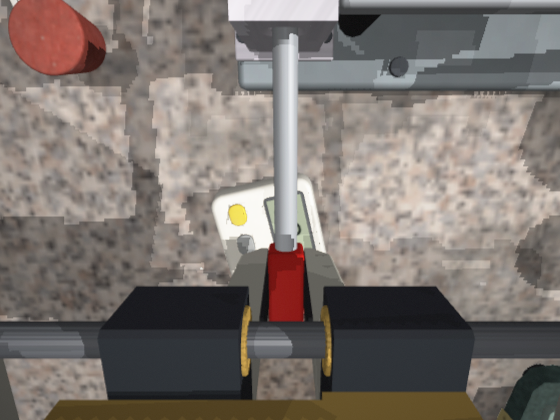

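View pics/z_s13.png

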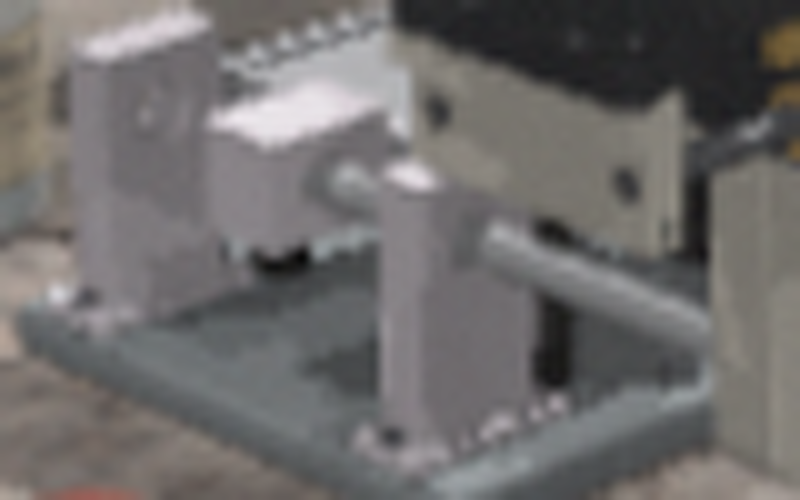

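View pics/z_t13.png

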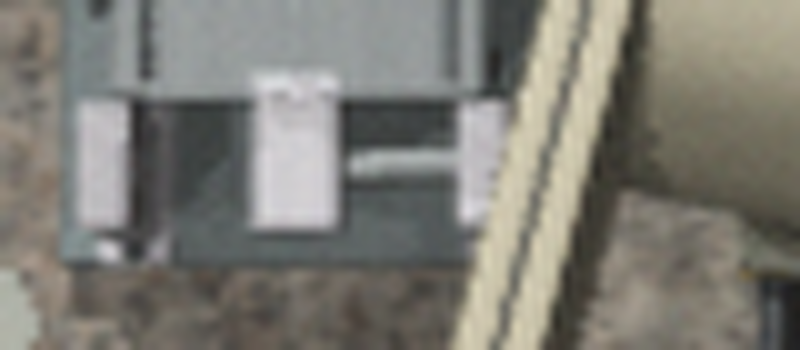

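The tip is in the lug hole, with wall-free forces. I'll go on in 5 mm rows.

Call:
jog_arm --motion '[0,0.008,0,0,0,0,0,0,0.016,0,0,0,0,0,0,0.024,0,0,0,0,0,0,0.032,0,0,0,0,0,0,0.04,0,0,0,0,0,0,0.048,0,0,0,0,0,0,0.056,0,0,0,0,0,0,0.064,0,0,0,0,0]'

```text
t: 13.9
tool_pos: [0.5074, -0.0374, 0.0459]
orientation: [2.236, 2.206, 0.001]
force: [-0.2, 0.1, -1.5]
opening: 0.0158
```

Run:
```python
from h import *
plan([.5062,-.1,.046],89.2)
s=cam("scene","s14.png");c=cam("top","t14.png")
cv2.imwrite('pics/z_t14.png',cv2.resize(c["frame"][205:240,195:275,::-1],None,fx=10,fy=10,interpolation=cv2.INTER_CUBIC))
cv2.imwrite('pics/z_s14.png',cv2.resize(s["frame"][180:230,195:275,::-1],None,fx=10,fy=10,interpolation=cv2.INTER_CUBIC))
```

```text
shift [-0.1253 -0.0006 -0.0003] turn [ 0.0005 -0.      0.0003] rows 1.253044545977099 0.0057806397263231515 t 13.9 F [-0.2  0.1 -1.5] pos [ 0.5074 -0.0374  0.0459] yaw 89.22726242813921 zx [ 7.22815296e-04  4.73844334e-05 -9.99999738e-01]
```

View pics/z_s14.png

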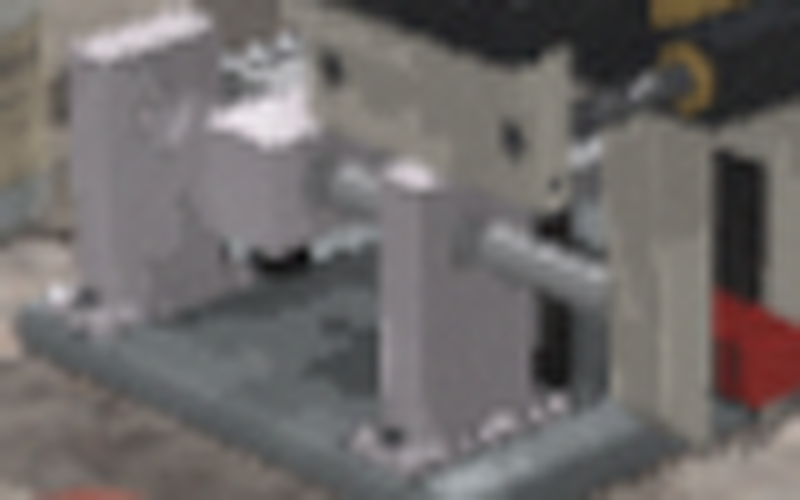

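View pics/z_t14.png

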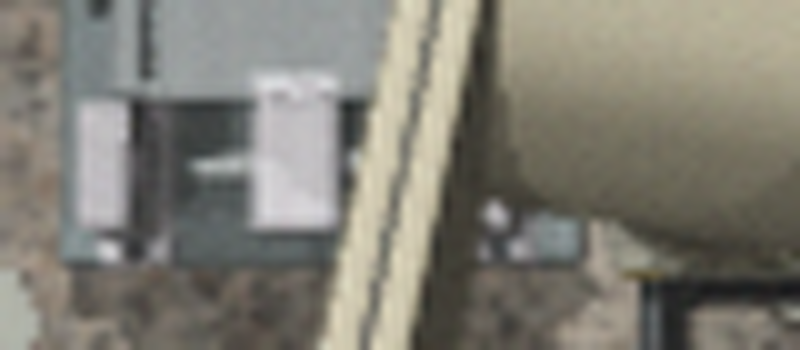

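The bar is through the lug; in the top view the tip shows at (190,165), heading for the left bracket. I'll carry on.

Call:
jog_arm --motion '[0,0.007,0,0,0,0,0,0,0.014,0,0,0,0,0,0,0.021,0,0,0,0,0,0,0.028,0,0,0,0,0,0,0.035,0,0,0,0,0,0,0.042,0,0,0,0,0,0,0.049,0,0,0,0,0,0,0.056,0,0,0,0,0]'

```text
t: 14.8
tool_pos: [0.5077, -0.0089, 0.0458]
orientation: [2.236, 2.207, 0.001]
force: [-0.0, -0.4, -1.3]
opening: 0.0154
```

Run:
```python
from h import *
plan([.5076,.0165,.046],89.2)
s=cam("scene","s15.png")
cv2.imwrite('pics/z_s15.png',cv2.resize(s["frame"][180:230,195:275,::-1],None,fx=10,fy=10,interpolation=cv2.INTER_CUBIC))
```

```text
shift [ 0.0508 -0.0009 -0.0003] turn [ 0.0005 -0.0001  0.0006] rows 0.5077634779488291 0.00815541091201397 t 14.8 F [-0.  -0.4 -1.3] pos [ 0.5077 -0.0089  0.0458] yaw 89.25595311721376 zx [ 7.22068516e-04  1.41466094e-04 -9.99999729e-01]
```

View pics/z_s15.png

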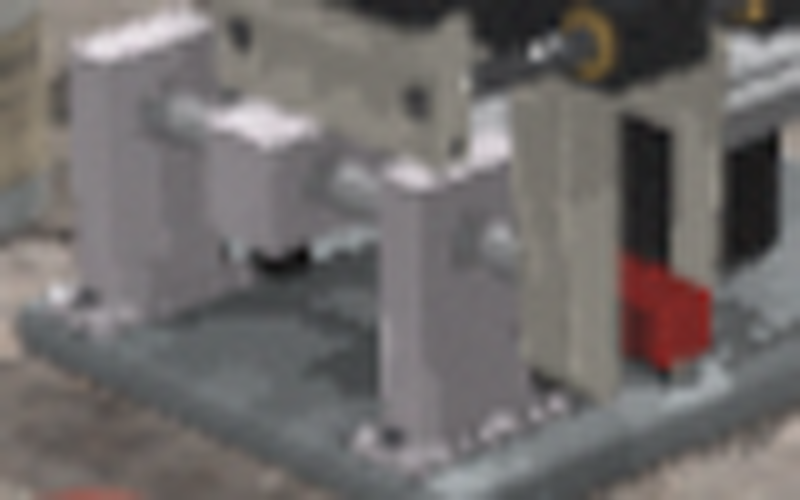

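The bar has entered the left bracket too. Now the last 25 mm, gently.

Call:
jog_arm --motion '[0,0.006,0,0,0,0,0,0,0.012,0,0,0,0,0,0,0.018,0,0,0,0,0,0,0.024,0,0,0,0,0,0,0.03,0,0,0,0,0,0,0.036,0,0,0,0,0,0,0.04,0,0,0,0,0,0,0.042,0,0,0,0,0]'

```text
t: 15.65
tool_pos: [0.508, 0.0128, 0.0458]
orientation: [2.235, 2.207, 0.001]
force: [-0.9, -0.4, -1.4]
opening: 0.0157
```

Call:
jog_arm --motion '[0,0.002,0,0,0,0,0,0,0.004,0,0,0,0,0,0,0.006,0,0,0,0,0,0,0.007,0,0,0,0,0,0,0.008,0,0,0,0,0]'

```text
t: 16.15
tool_pos: [0.508, 0.0168, 0.0458]
orientation: [2.235, 2.207, 0.001]
force: [0.3, 0.4, -1.3]
opening: 0.0159
```

Run:
```python
from h import *
plan([.5076,.0165,.046],89.2)
s=cam("scene","s16.png");cam("wrist","w16.png")
cv2.imwrite('pics/z_s16.png',cv2.resize(s["frame"][180:230,195:275,::-1],None,fx=10,fy=10,interpolation=cv2.INTER_CUBIC))
```

```text
shift [-0.0005 -0.0008 -0.0004] turn [ 0.0004 -0.0003  0.0008] rows 0.01056010077129563 0.009992502739983514 t 16.15 F [ 0.3  0.4 -1.3] pos [0.508  0.0168 0.0458] yaw 89.27397442202935 zx [ 6.42359178e-04  4.06360100e-04 -9.99999711e-01]
```

View pics/z_s16.png

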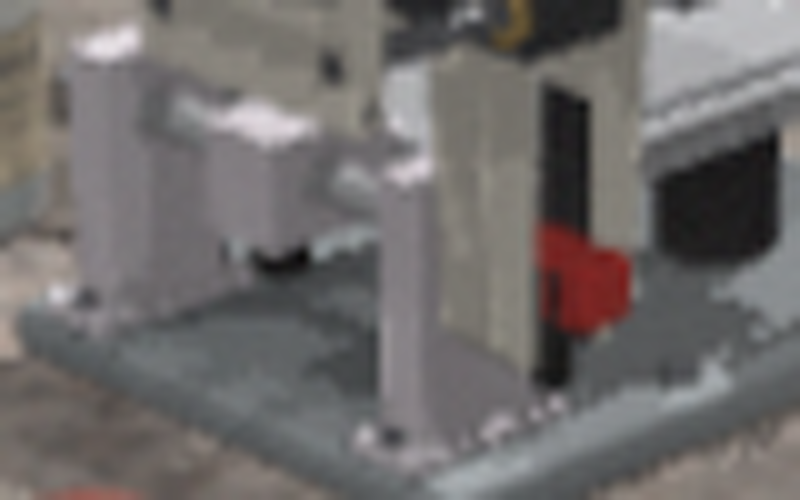

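View pics/w16.png

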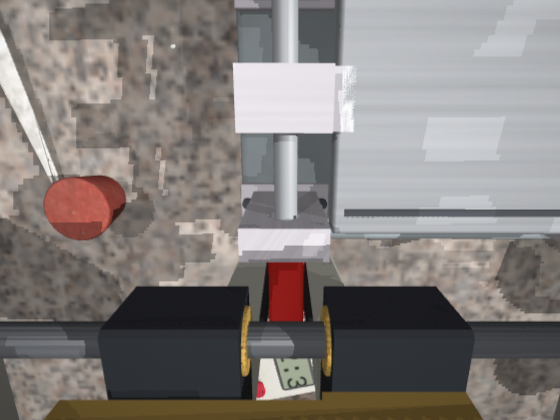

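It's nearly home, with no contact force yet. I'll creep further.

Call:
jog_arm --motion '[0,0.002,0,0,0,0,0,0,0.004,0,0,0,0,0,0,0.005,0,0,0,0,0,0,0.006,0,0,0,0,0,0,0.006,0,0,0,0,0]'

```text
t: 16.75
tool_pos: [0.5081, 0.0184, 0.0459]
orientation: [2.234, 2.206, -0.001]
force: [-1.6, -7.1, -0.9]
opening: 0.0155
```

Call:
jog_arm --motion '[0,0.004,0,0,0,0,0,0,0.004,0,0,0,0,0,0,0.004,0,0,0,0,0]'

```text
t: 17.05
tool_pos: [0.508, 0.0184, 0.0459]
orientation: [2.233, 2.204, -0.005]
force: [-1.5, -10.4, -0.4]
opening: 0.0155
```

Firm contact: the head is home. I'll relax, open, and lift straight up.

Call:
jog_arm --motion '[0,0,0,0,0,0,0,0,0,0,0,0,0,0,0.45,0,0,0,0,0,0,0.45,0,0,0,0,0,0,0.45,0,0,0,0,0,0,0.45,0,0,0,0,0,0,0.45,0,0,0,0,0,0]'

```text
t: 17.75
tool_pos: [0.5081, 0.0185, 0.046]
orientation: [2.233, 2.204, -0.005]
force: [-0.1, 0.6, -0.5]
opening: 0.0415
```

Run:
```python
from h import *
plan([.508,.0,.2],89.2);print(read_state()["opening"])
s=cam("scene","s17.png");cam("wrist","w17.png")
cv2.imwrite('pics/z_s17.png',cv2.resize(s["frame"][180:230,195:275,::-1],None,fx=10,fy=10,interpolation=cv2.INTER_CUBIC))
```

```text
shift [-0.0386  0.0005 -0.3079] turn [0.0003 0.0032 0.0006] rows 3.103094701316954 0.03404930435850151 t 17.75 F [-0.1  0.6 -0.5] pos [0.5081 0.0185 0.046 ] yaw 89.2557050425509 zx [ 4.09269046e-04 -4.99437026e-03 -9.99987444e-01]
0.04149870641822952
```

View pics/w17.png

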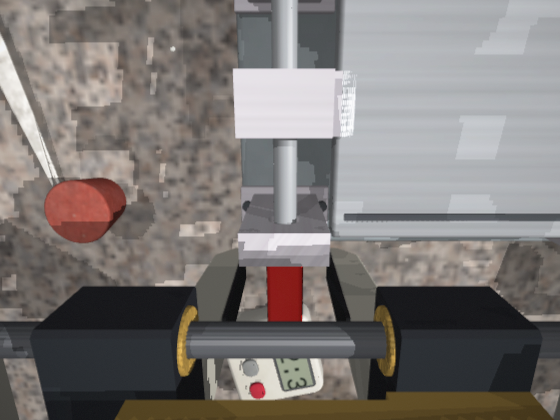

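View pics/z_s17.png

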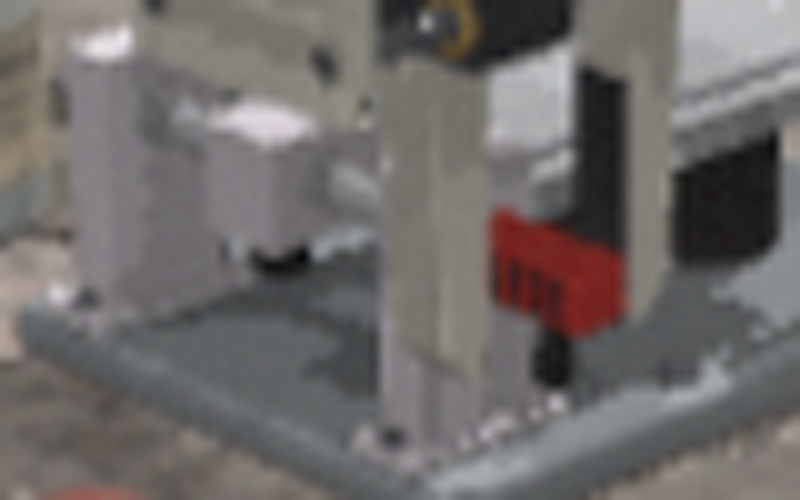

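The head is released and sits against the bracket (right-hand face at about (500,250) in the scene crop), and the fingers are clear on both sides. I'll lift off.

Call:
jog_arm --motion '[0.45,0,0,-0.02,0,0,0,0.45,0,0,-0.06,0,0,0,0.45,0,0,-0.12,0,0,0,0.45,-0.05,0,-0.22,0,0,0,0.45,-0.2,0,-0.28,0,0,0,0.45,-0.3,0,-0.28,0,0,0,0.45,-0.36,0,-0.28,0,0,0,0.45,-0.36,0,-0.28,0,0,0]'

```text
t: 18.65
tool_pos: [0.5057, -0.1653, 0.1889]
orientation: [2.235, 2.198, -0.005]
force: [0.2, 0.2, -0.2]
opening: 0.0421
```

Run:
```python
from h import *
plan([.508,.0,.2],89.2)
s=cam("scene","s18.png");c=cam("top","t18.png")
cv2.imwrite('pics/z_s18.png',cv2.resize(s["frame"][150:250,160:280,::-1],None,fx=6,fy=6,interpolation=cv2.INTER_CUBIC))
cv2.imwrite('pics/z_t18.png',cv2.resize(c["frame"][170:270,150:300,::-1],None,fx=5,fy=5,interpolation=cv2.INTER_CUBIC))
```

```text
shift [ 0.3305 -0.0009 -0.0246] turn [ 0.0018  0.0048 -0.0017] rows 3.3141135815000227 0.05663304689237262 t 18.65 F [ 0.2  0.2 -0.2] pos [ 0.5057 -0.1653  0.1889] yaw 89.04884214910753 zx [ 0.0027254  -0.00759989 -0.99996741]
```

View pics/z_s18.png

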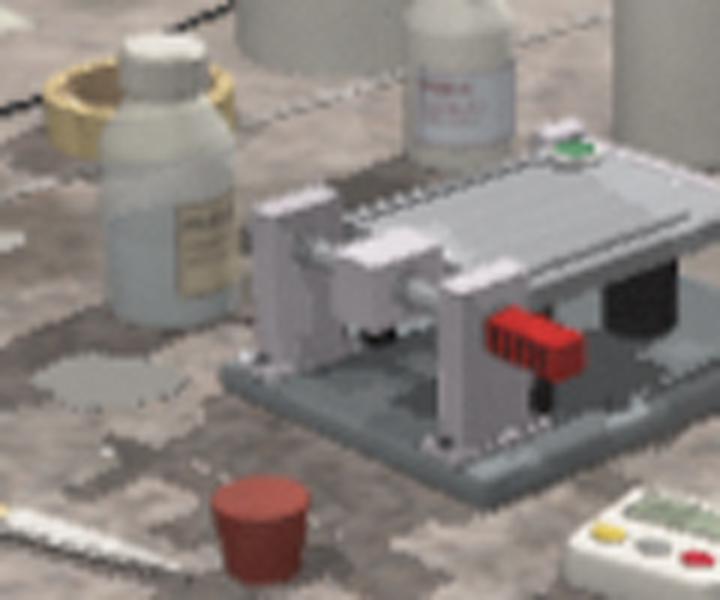

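View pics/z_t18.png

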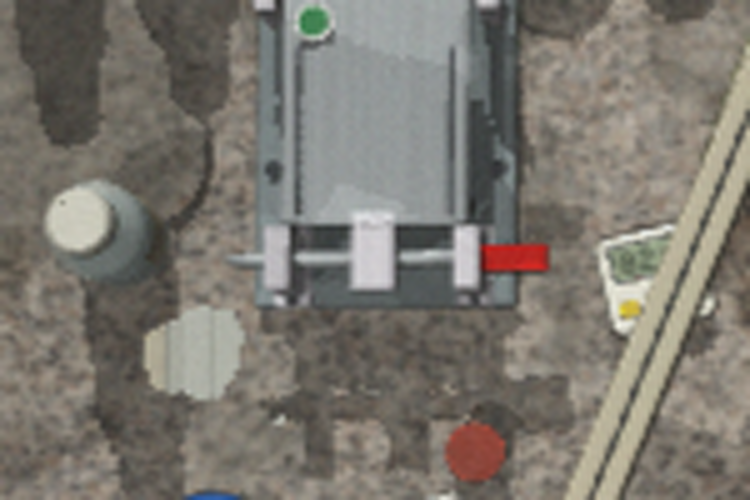

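The head is flush against the right bracket (483,258), the shaft passes the lug and both brackets, and the tip stands out at the left (228,260). The top is level and the bottle, stopper and timer are where they were. I'll hand in.

```bash
python3 -c "
from plant import *
s=read_state();print(s['t'],abs(s['dq']).max(),s['force']);print(close_job())"
```

```text
18.75 0.05564972104584731 [-0.12950102  0.87073766  0.09799148]
the job is handed in; nothing more can be done
None
```

The tilt table is parked: the top lies level and the locking bar is home through both brackets and the lug. I handed the job in at 18.75 s of the 64 s allowed; `close_job` gives no verdict.

- **Top:** I pressed it down onto its stop; the tool came to rest at z ≈ 71.4 mm with about 17 N of push. It stayed level after I lifted off and still looked level in the last pictures.
- **Bar:** I took it by the head and put it in from the free -y end, opposite the bottle. It went in without noticeable force until the head met the bracket, where the push rose to about 10 N. Then I let go and lifted clear.
- **Last checks:** The final scene and top pictures show the head flush on the right bracket, the shaft through the lug, and the tip out beyond the left bracket. By eye, the bottle, stopper and timer are where they were. I did not look at the sample pot again after the lift, but nothing went near it. With the arm clear, the tool force was under 1 N.
- **Disagreement:** The wrist camera put the holes 2–3 mm further out in x than the top camera did. I aligned the bar by comparing bar and hole within the same top and scene pictures instead. I did not measure the final shoulder and tip distances in millimetres.

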